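# Turn the rinsed pot mouth down on the drip tray

### The arm

A 7-joint arm with a two-finger parallel gripper is mounted at the origin on a cart in front of the work surface, level with it; the furniture and walls round the work are solid. World frame = base frame: x ahead of the robot, y to its left, z up, the work surface at z = 0. Lengths are in m, angles in rad, forces in N, time in s.
With the tool pointing down it reaches from about 0.35 to 0.9 m from the base axis. Payload 8.1 kg.
Tool frame: the origin (TCP) lies between the finger pads; the fingertips stand 8 mm ahead of it and the grasp point (between the pads) lies 11 mm behind it; x points along the fingers, y is the direction in which the jaws open and shut, and the axes are right-handed (so a half turn about x gives the same grasp; the last joint's range is limited). The gripper opens to 85 mm and grips with 20 to 120 N. Pads are 22 mm wide; open, the fingers measure 114 mm over their backs; the gripper's body (76 mm by 85 mm) begins 54 mm behind the grasp point. The pads swing forward as they close: fully open they stand 13 mm farther back than shut.
Start: joints at [1.221, 0.434, 0.025, 1.573, -0.012, 1.134, -0.075], TCP at [0.153, -0.606, 0.239] pointing down, gripper open.
Joint ranges: [-2.62, 2.62], [-0.44, 2.09], [-1.27, 1.32], [0.08, 2.57], [-1.32, 4.46], [0.12, 2], [-2.74, 2.74]. Speed limits (rad/s): [2.22, 2.22, 3.01, 3.01, 3.14, 3.14, 3.14].

### API

Orientations are given as a rotation vector (axis times angle).
In Python, from cell import ctrl, cams, finder gives the robot as it stands.
- The arm moves only by the tool drive_tool, never from a script. Its argument "increments" is one flat list of numbers, 7 for each row, row after row: the shift along the world's x, y, z in m, then the turn, a rotation vector about the world's x, y, z in degrees, then the closure in counts, from 0 (fully open) to 255 (shut). A call has 1 to 5 rows; each row shifts and turns the commanded pose from where the row before left it; what a row does not reach is not made up. A row lasts 1/12 s, in which the tool goes at most 41.7 mm and 7.16 degrees, less where a joint would pass 70% of its speed; a pose out of reach is approached as far as the arm can. A call with a gripper value outside its range is refused whole. The fingers move at their own pace and stop on an object; "squeeze" is the grip in N (left out, the last holds). Time passes only in rows, so rows that do not move let the fingers close. It gives the time, the measured TCP pose, the force and the opening at its end, in the units of the state.
- ctrl.get_state(): the state, without advancing time (a new reading comes with each control period).
- cams.grab_frame(name): name is "side" or "top" or "wrist"; returns the picture (420x560x3 uint8, red, green, blue); there is no depth.
- cams.camera_params(name): a dict with "vfov" (degrees; the focal length in pixels is half the picture's height over the tangent of half this angle, whatever the lens; pixels are square), "cx", "cy" (the principal point, pixels), "rvec" (rotation vector, rad) and "tvec" (3), from world to camera coordinates, as OpenCV has them; the wrist camera has in their place "tool_from_camera" (4x4, takes a point from camera to tool coordinates, whose origin is the TCP and whose axes are the tool frame's). Camera axes: x right, y down, z forward; pixel columns grow to the right and rows downward; lengths in m; the calibration is good to about 2 mm. A picture is of the moment at which its call begins: read the wrist's pose just before it. camera_params takes no time and is no camera call.
- ctrl.job_done(): hands the job in, once; it reports no verdict.
Trained networks look in the newest picture that a camera, given by its name, has taken for a name from the list of things; names that differ only in an ending like _2 or _b are one class to them, and where a whole thing is asked for, a point or a joint stands for the part that bears it (a point fixed in the world has none). Each returns a list of dicts, best first, with "score" (0 to 1); they miss things now and then, are a little off and sometimes report something else, mostly with a low value. They report only what shows in the picture. A call takes as long as a camera call.
- finder.spot_in(camera, label): "point" ([row, column] in pixels, amid what is visible of it).
The state is a dict: "clock": time; "joints": joint angles; "joint_velocities": joint speeds; "tau": joint torques, N m; "tcp_pos": TCP position; "orientation": TCP orientation; "force": force on the tool from outside, world axes, zero at the start; "moment": the same for the moment, N m; "width": finger opening in m.
Only numpy, scipy, OpenCV 4.12 (cv2) and the standard library are available. Lean on these libraries where they do the work, as an engineer would, in place of code of your own. Each camera call takes 0.05 s, during which the arm holds its last target.

### The job

Turn the rinsed square terracotta pot over to drain: stand it mouth down on the slatted drip tray with its whole rim on the slats, then slide it back until one of its sides is flat against the tray's back rail, and let go. Do not drop the pot, and leave the other things on the counter where they are.

Things in the scene. Friction and masses are not known exactly. Their poses are not given: they have to be found in the camera images.
- pot: Square terracotta pot, the thing to turn over: 60 x 60 mm outside, 112 mm tall, flat upright sides, walls and bottom 4 mm, open top, about 0.3 kg. White glaze on the lower 40 mm, thin white line 14 mm below the rim. Starts upright and empty on the counter; lies steadily on any side. Origin: centre of its underside; z from bottom to mouth, x and y square to its sides
- pot_mouth (a point): Centre of the pot's open mouth, in the plane of the rim, 112 mm along the pot's z from its origin
- tray: Wooden drip tray, fixed: nine slats running front to back, flat top 150 mm deep (x) by 180 wide (y), 18 mm above the counter, 5 mm gaps. A rail, a 12 mm board, stands along the back, top 58 mm above the counter, front face at x = +75 mm; front and sides open. Origin: on the counter under the centre of the slats; x from front to rail, z up. Stands left or right, turned up to 0.35 rad
- rail_foot (a point): Middle of the line where the rail's front face meets the top of the slats (x = 75, y = 0, z = 18 mm in the tray's frame)
- candle_jar: Bystander, loose: clear glass candle jar, 76 mm across, 90 mm tall, standing on the counter; origin: centre of its underside. Leave it alone
- gel_bottle: Bystander, loose: pump bottle, 60 mm across, 141 mm tall, standing on the counter; origin: centre of its underside. Leave it alone
- tape_roll_b: Bystander, loose: roll of brown parcel tape, 90 mm across, 48 mm tall, standing on the counter; origin: centre of its underside. Leave it alone
- soap_2: Bystander, loose: pale green wrapped soap bar, 53 x 78 x 28 mm, standing on the counter; origin: centre of its underside. Leave it alone

How it is judged:
By the outcome, as a careful person would: the job done as asked, in the order asked, and still so for the second after the job is handed in, with the robot touching nothing.
It also fails if it takes over 72 s, if anything falls off the work surface, if the arm or the gripper's body presses on something with over 40 N, if the wrist force passes 120 N, or if a joint passes its speed limit or range.

## Working session

There is one attempt and no reset: what is moved stays moved. The work goes in short steps, Python scripts to look and compute and a tool call to move; the robot and the scene stay as the last step left them, time stands still between calls to the robot, and variables do not carry over. Pictures are saved under pics/ and viewed, and the job is handed in when it is done.

Besides the shell and the picture viewer there is one more tool, called after "Call:" by a JSON object that holds its "method" and its "body". drive_tool: Moves the arm, as the interface text tells. Its arguments: {"type":"object","properties":{"increments":{"type":"array"},"squeeze":{"type":"number"}},"required":["increments"]}

```bash
ls; mkdir -p pics; python3 - <<'E'
from cell import ctrl,cams,finder
import cv2
s=ctrl.get_state();print({k:s[k] for k in('clock','joints','tcp_pos','orientation','force','width')})
for c in('side','top','wrist'):
    f=cams.grab_frame(c);cv2.imwrite(f'pics/{c}0.png',f[:,:,::-1]);print(c,cams.camera_params(c))
    for n in('pot','tray'):
        print(n,finder.spot_in(c,n)[:2])
E
```

```text
pics
{'clock': 0.0, 'joints': array([ 1.22138242,  0.43520418,  0.0249864 ,  1.57412693, -0.01161366,
        1.13402719, -0.07508556]), 'tcp_pos': array([ 0.15251125, -0.60557177,  0.23852627]), 'orientation': array([ 2.09054329,  0.26094081, -2.09125324]), 'force': array([-0.51354954,  0.66777045,  0.27953561]), 'width': 0.08527269823598968}
side {'vfov': 57.869838951670914, 'cx': 283.0349167488058, 'cy': 206.33332884348803, 'rvec': array([ 0.56930792, -2.571275  ,  1.33399803]), 'tvec': array([0.5737261 , 0.21668571, 0.68595589])}
pot []
tray [{'point': [319.8, 243.3], 'score': 0.58}]
top {'vfov': 56.144859426592035, 'cx': 280.7210108591566, 'cy': 204.46511347366814, 'rvec': array([ 2.14770186, -2.11824362,  0.20465451]), 'tvec': array([-0.01529056,  0.6374611 ,  0.91061516])}
pot [{'point': [233.9, 353.0], 'score': 0.6}]
tray [{'point': [228.6, 170.3], 'score': 0.65}]
wrist {'vfov': 65.88979791722934, 'cx': 279.93036455660405, 'cy': 208.79984120489232, 'tool_from_camera': array([[ 2.16879417e-05, -2.72643696e-01,  9.62115073e-01,
        -1.33955157e-01],
       [ 9.99999413e-01, -1.03657264e-03, -3.16285374e-04,
        -1.00410140e-03],
       [ 1.08353538e-03,  9.62114515e-01,  2.72643513e-01,
        -6.98580795e-02],
       [ 0.00000000e+00,  0.00000000e+00,  0.00000000e+00,
         1.00000000e+00]])}
pot []
tray []
```

View pics/top0.png

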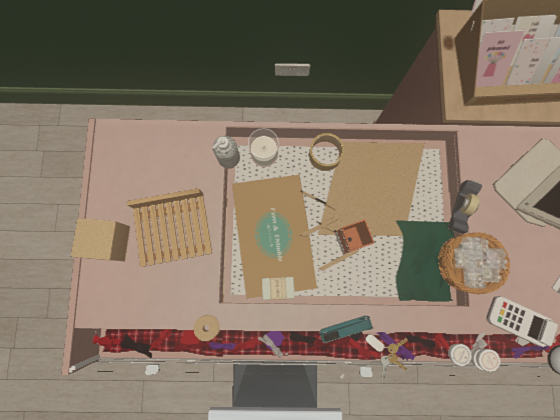

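View pics/side0.png

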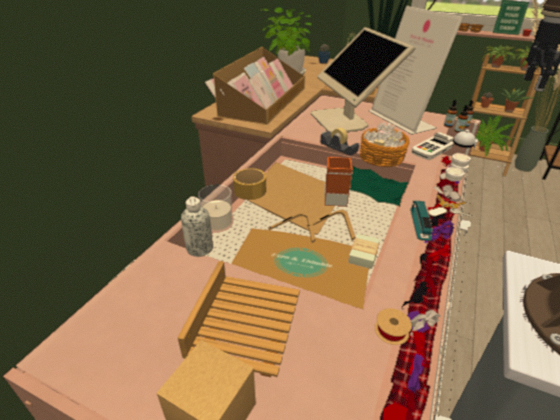

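```bash
python3 - <<'E'
import cv2
t=cv2.imread('pics/top0.png');s=cv2.imread('pics/side0.png')
cv2.imwrite('pics/t_pot.png',cv2.resize(t[200:290,310:400],None,fx=6,fy=6,interpolation=cv2.INTER_CUBIC))
cv2.imwrite('pics/t_tray.png',cv2.resize(t[180:275,120:225],None,fx=6,fy=6,interpolation=cv2.INTER_CUBIC))
cv2.imwrite('pics/s_pot.png',cv2.resize(s[130:270,170:400],None,fx=3.4,fy=3.4,interpolation=cv2.INTER_CUBIC))
cv2.imwrite('pics/s_tray.png',cv2.resize(s[250:390,160:320],None,fx=4,fy=4,interpolation=cv2.INTER_CUBIC))
E
```

```text
(no output)
```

View pics/t_pot.png

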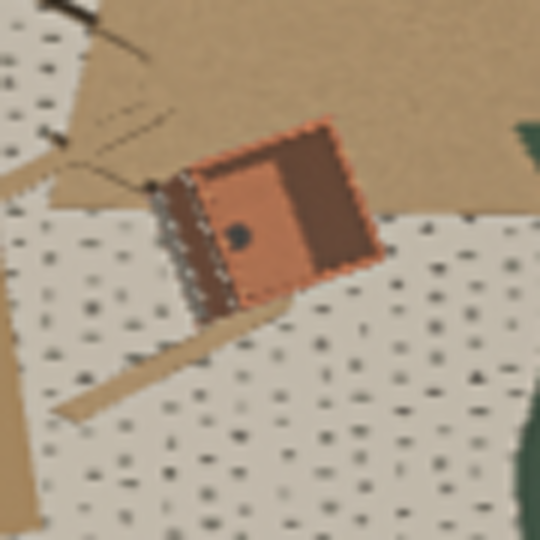

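View pics/t_tray.png

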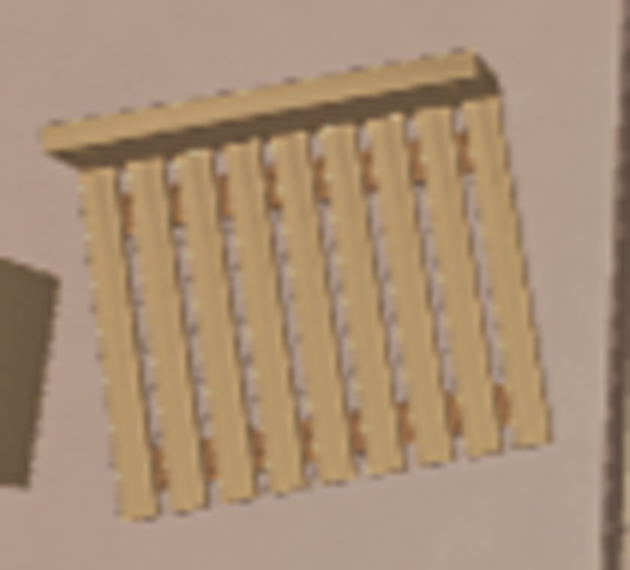

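View pics/s_pot.png

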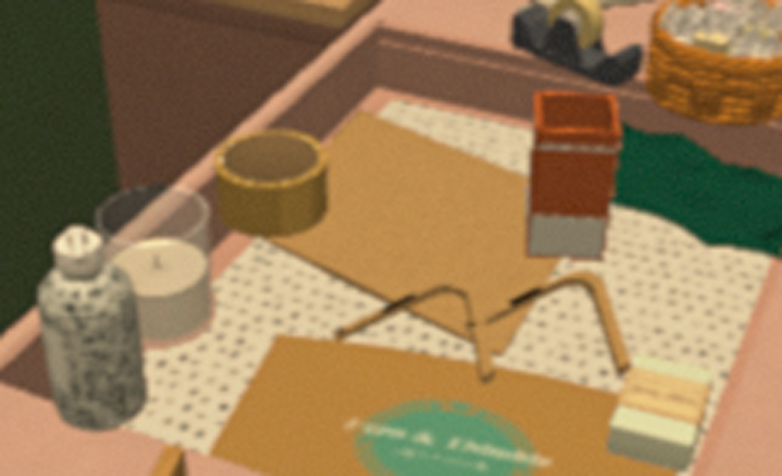

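View pics/s_tray.png

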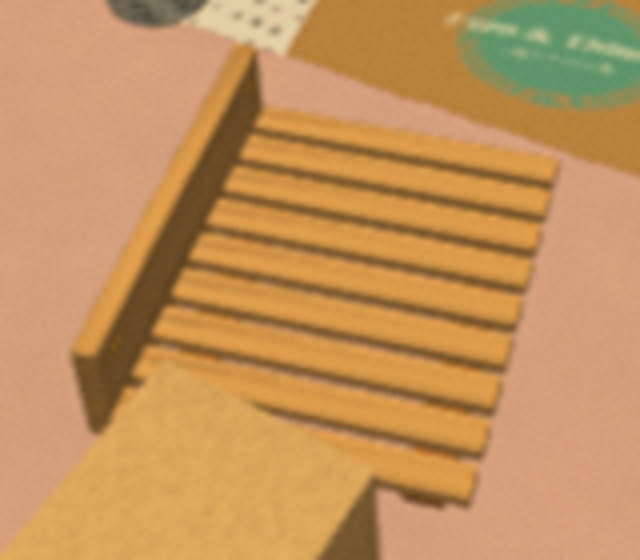

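```bash
cat > h.py <<'E'
import numpy as np, cv2
from scipy.optimize import least_squares
from scipy.spatial.transform import Rotation as R
from cell import ctrl,cams,finder
def proj(c,P,p=None):
    p=p or cams.camera_params(c); f=210/np.tan(np.radians(p['vfov']/2))
    Pc=np.asarray(P,float).reshape(-1,3)@cv2.Rodrigues(p['rvec'])[0].T+p['tvec']
    return np.c_[f*Pc[:,0]/Pc[:,2]+p['cx'],f*Pc[:,1]/Pc[:,2]+p['cy']]
def fit(model,obs,x0):
    # obs: list of (cam, local pt, uv)
    pr={c:cams.camera_params(c) for c in('top','side')}
    def res(x): return np.concatenate([(proj(c,model(x,np.array(l)),pr[c])[0]-np.array(uv)) for c,l,uv in obs])
    s=least_squares(res,x0,loss='soft_l1'); return s.x,res(s.x).reshape(-1,2)
def pose(x,l):
    c,s=np.cos(x[3]),np.sin(x[3]); return np.array([x[0]+c*l[0]-s*l[1],x[1]+s*l[0]+c*l[1],x[2]+l[2]])
E
python3 - <<'E'
from h import *
np.set_printoptions(precision=4,suppress=True)
for c in('top','side'):
    p=cams.camera_params(c);M=cv2.Rodrigues(p['rvec'])[0];print(c,-M.T@p['tvec'])
T=lambda x,y:('%.0f'%0,(x/6+120,y/6+180))[1]
S=lambda x,y:(x/4+160,y/4+250)
obs=[('top',(-.075,.09,.018),T(120,520)),('top',(-.075,-.09,.018),T(550,443)),
('top',(.087,.09,.058),T(40,128)),('top',(.087,-.09,.058),T(472,50)),('top',(.075,-.09,.058),T(478,76)),
('top',(.075,-.09,.018),T(500,93)),
('side',(-.075,-.09,.018),S(558,160)),('side',(.075,-.09,.018),S(262,108)),('side',(-.075,.09,.018),S(475,492)),
('side',(.087,.09,.058),S(73,352)),('side',(.075,.09,.058),S(97,355)),('side',(.087,-.09,.058),S(243,45))]
x,r=fit(pose,obs,[.5,.3,0,.2]);print('tray',x);print(r.T)
T=lambda x,y:(x/6+310,y/6+200)
S=lambda x,y:(x/3.4+170,y/3.4+130)
h=.03
# top image: A left-up (+x,+y), B right-up(+x,-y), C (-x,-y), D(-x,+y)
obs=[('top',(h,h,.112),T(198,166)),('top',(h,-h,.112),T(330,115)),('top',(-h,-h,.112),T(385,253)),('top',(-h,h,.112),T(246,308)),
('top',(h,h,0),T(152,188)),('top',(-h,h,0),T(203,327)),
('side',(h,-h,.112),S(536,92)),('side',(-h,-h,.112),S(614,97)),('side',(-h,h,.112),S(621,139)),('side',(h,h,.112),S(531,140)),
('side',(h,h,0),S(528,250)),('side',(-h,h,0),S(603,259))]
x,r=fit(pose,obs,[.5,-.2,0,.3]);print('pot',x);print(r.T)
for nm,px,z in (('jar',(264,160),0),('gel',(222,160),0),('tape',(326,165),0),('soap',(278,290),.0)):
    p=cams.camera_params('top')
    s=least_squares(lambda q:proj('top',[q[0],q[1],z],p)[0]-px,[.5,0]).x;print(nm,s)
E
```

```text
top [0.4649 0.004  1.0098]
side [0.3439 0.637  0.568 ]
tray [ 0.574   0.2666 -0.0016  0.1993]
[[ 0.0878  0.2887 -0.281   0.5425  0.2711 -0.4578  1.5747  1.6503 -0.085
  -0.3615  0.7607 -1.0355]
 [ 0.1039 -0.5579 -0.6442 -0.7361 -0.4016  0.0161 -0.2829 -0.8192  2.4541
   0.1607  0.9786 -0.8079]]
pot [ 0.5613 -0.1864 -0.0053  0.3549]
[[-1.1789  0.8568  1.3736  0.2893 -0.6824 -0.8159  0.0646  0.5944  0.2535
   2.0125 -0.415   0.613 ]
 [-1.1851 -1.2603  0.103  -0.278   0.4713 -0.7487  0.5007  0.0542 -0.6602
  -2.0753  2.9393  1.4698]]
jar [0.7675 0.0389]
gel [0.7657 0.1503]
tape [ 0.7565 -0.1262]
soap [ 0.43  -0.003]
```

```bash
cat >> h.py <<'E'
import json
np.set_printoptions(precision=4,suppress=True)
def st():
    s=ctrl.get_state(); M=R.from_rotvec(s['orientation']).as_matrix()
    print('t',round(s['clock'],2),'q',s['joints'],'p',s['tcp_pos'],'F',np.round(s['force'],1),'w',round(s['width'],4)); print('x',M[:,0],'y',M[:,1],'z',M[:,2])
    open('log.jsonl','a').write(json.dumps([list(s['joints']),list(s['tcp_pos']),list(s['orientation'])])+'\n')
    return s,M
E
python3 -c "
from h import *
st()"
```

```text
t 0.45 q [ 1.2214  0.4346  0.025   1.5733 -0.0116  1.134  -0.0751] p [ 0.1527 -0.606   0.2393] F [ 0.3  0.7 -0.4] w 0.0854
x [-0.      0.0001 -1.    ] y [ 0.2443 -0.9697 -0.0001] z [-0.9697 -0.2443 -0.    ]
```

View pics/wrist0.png

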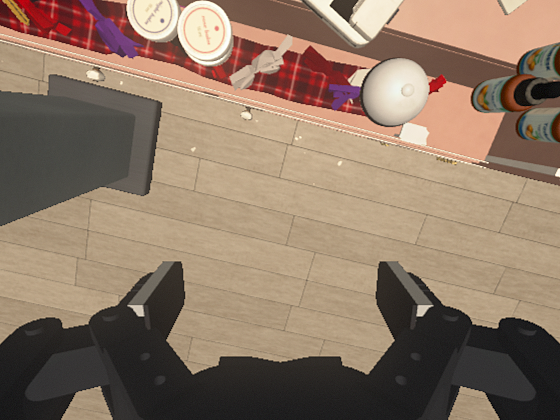

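Call:
{"method": "drive_tool", "body": {"increments": [0.01, 0.02, 0.035, 0, 0, 0, 0, 0.02, 0.02, 0.03, 0, 0, 0, 0, 0.02, 0.03, 0.02, 0, 0, 0, 0, 0.02, 0.03, 0.02, 0, 0, 0, 0, 0.02, 0.03, 0.02, 0, 0, 0, 0]}}

```text
clock: 0.87
tcp_pos: [0.2433, -0.4747, 0.3655]
orientation: [2.09, 0.258, -2.09]
force: [0.6, -0.1, -0.1]
width: 0.0853
```

```bash
python3 -c "
from h import *
st()"
```

```text
t 0.87 q [ 1.0234  0.2064 -0.0328  1.5871  0.007   1.3475 -0.3347] p [ 0.2433 -0.4747  0.3655] F [ 0.6 -0.1 -0.1] w 0.0853
x [ 0.0003 -0.0006 -1.    ] y [ 0.2438 -0.9698  0.0006] z [-0.9698 -0.2438 -0.0001]
```

Call:
{"method": "drive_tool", "body": {"increments": [0.02, 0.03, 0.02, 0, 0, 5, 0, 0.02, 0.03, 0.02, 0, 0, 5, 0, 0.02, 0.03, 0.0, -5, 0, 5, 0, 0.02, 0.03, 0.0, -5, 0, 5, 0, 0.02, 0.03, 0.0, -5, 0, 5, 0]}}

```text
clock: 1.28
tcp_pos: [0.3441, -0.3247, 0.4054]
orientation: [1.677, 0.378, -1.775]
force: [1.1, -0.6, -0.2]
width: 0.0853
```

```bash
python3 -c "
from h import *
st()"
```

```text
t 1.28 q [ 0.7583 -0.0191 -0.2709  1.7754  0.222   1.2325 -0.4525] p [ 0.3441 -0.3247  0.4054] F [ 1.1 -0.6 -0.2] w 0.0853
x [ 0.038  -0.2609 -0.9646] y [ 0.6315 -0.7419  0.2255] z [-0.7744 -0.6177  0.1365]
```

```bash
cat > kin.py <<'E'
from h import *
D=[json.loads(l) for l in open('log.jsonl')]
def chain(q,o,sg):
    e=lambda a,v:R.from_rotvec(np.array(a)*v)
    z=[0,0,1];y=[0,1,0]
    rs=[e(z,sg[0]*q[0]+o),e(y,sg[1]*q[1]),e(z,sg[2]*q[2]),e(y,sg[3]*q[3]),e(z,sg[4]*q[4]),e(y,sg[5]*q[5]),e(z,sg[6]*q[6])]
    out=[R.identity()]
    for r in rs: out.append(out[-1]*r)
    return out
if __name__=='__main__':
    import itertools
    best=[]
    for s in itertools.product([1,-1],repeat=4):
        sg=[s[0],1,s[1],1,s[2],1,s[3]]
        Rt=[chain(d[0],0,sg)[-1].inv()*R.from_rotvec(d[2]) for d in D]
        # offset o does matter left: R = Rz(o) C Rt ; solve
        def f(p):
            return np.concatenate([(R.from_rotvec([0,0,p[0]])*chain(d[0],0,sg)[-1]*R.from_rotvec(p[1:4])*R.from_rotvec(d[2]).inv()).as_rotvec() for d in D])
        for o in(-2.,0,2.):
            for k in range(4):
                r=least_squares(f,np.r_[o,np.random.randn(3)*2]); best.append((r.cost,sg,r.x))
    best.sort(key=lambda b:b[0])
    for b in best[:5]:print(b)
    c,sg,p=best[0]
    print(R.from_rotvec(p[1:4]).as_matrix())
E
python3 kin.py
```

```text
(np.float64(4.416217547790693e-31), [-1, 1, -1, 1, -1, 1, -1], array([-0.    ,  1.2092, -1.2092,  1.2092]))
(np.float64(5.701625322392269e-31), [-1, 1, -1, 1, -1, 1, -1], array([-0.    ,  1.2092, -1.2092,  1.2092]))
(np.float64(8.361244297624896e-31), [-1, 1, -1, 1, -1, 1, -1], array([-0.    , -2.4184,  2.4184, -2.4184]))
(np.float64(1.770823370756687e-30), [-1, 1, -1, 1, -1, 1, -1], array([-0.    , -2.4184,  2.4184, -2.4184]))
(np.float64(2.788043465644598e-27), [-1, 1, -1, 1, -1, 1, -1], array([ 0.    ,  1.2092, -1.2092,  1.2092]))
[[-0. -1. -0.]
 [-0.  0. -1.]
 [ 1. -0. -0.]]
```

```bash
cat > lf.py <<'E'
from kin import *
SG=[-1,1,-1,1,-1,1,-1]
cols=[(0,2),(1,0),(2,2),(3,0),(3,1),(3,2),(4,0),(5,0),(5,1),(5,2),(6,0),(7,2)]
def rowA(q,cols):
    C=chain(q,0,SG); return np.array([C[f].as_matrix()[:,a] for f,a in cols]).T
def test(cols):
    A=np.vstack([rowA(d[0],cols) for d in D]);b=np.concatenate([d[1] for d in D])
    x,res,rk,sv=np.linalg.lstsq(A,b,rcond=1e-9);print(cols,len(b),rk,x,'maxerr',abs(A@x-b).max())
    return x
if __name__=='__main__':
    test([(0,2),(3,2),(5,2),(7,2)])
    test([(0,2),(3,2),(5,2),(6,0),(7,2)])
    test([(0,2),(3,0),(3,2),(5,2),(7,2)])
    test([(0,2),(3,0),(3,2),(5,0),(5,2),(7,2)])
    test([(0,2),(3,1),(3,2),(5,1),(5,2),(7,2)])
    test([(0,2),(3,0),(3,2),(4,0),(5,2),(6,0),(7,2)])
E
python3 lf.py
```

```text
[(0, 2), (3, 2), (5, 2), (7, 2)] 9 4 [0.3893 0.648  0.3931 0.574 ] maxerr 0.05338036433647128
[(0, 2), (3, 2), (5, 2), (6, 0), (7, 2)] 9 5 [0.3885 0.6505 0.4248 0.0307 0.5653] maxerr 0.05311704486006222
[(0, 2), (3, 0), (3, 2), (5, 2), (7, 2)] 9 5 [ 0.3955 -0.0457  0.6497  0.4389  0.5785] maxerr 0.053621247942716777
[(0, 2), (3, 0), (3, 2), (5, 0), (5, 2), (7, 2)] 9 6 [ 0.3804 -0.0467  0.687   0.1271  0.4744  0.4681] maxerr 0.051883493336910946
[(0, 2), (3, 1), (3, 2), (5, 1), (5, 2), (7, 2)] 9 6 [ 0.2415 -0.0541  0.5767  0.0004  0.4207  0.3474] maxerr 0.0013401529867342055
[(0, 2), (3, 0), (3, 2), (4, 0), (5, 2), (6, 0), (7, 2)] 9 7 [ 0.5345 -0.0653  0.8113  0.2702  0.4946 -0.0061  0.6042] maxerr 0.050066783270633575
```

Call:
{"method": "drive_tool", "body": {"increments": [0.0, 0.02, 0.0, -6, 0, 0, 0, 0.0, 0.02, 0.0, -6, 0, 0, 0, 0.0, 0.02, 0.0, -6, 0, 0, 0, 0.0, 0.02, 0.0, -6, 0, 0, 0, 0, 0.0, 0.0, -6, 0, 0, 0]}}

```text
clock: 1.7
tcp_pos: [0.3441, -0.2425, 0.4063]
orientation: [1.305, -0.092, -1.682]
force: [0.0, -0.1, -1.6]
width: 0.0854
```

```bash
python3 -c "
from h import *
st()"
```

```text
t 1.7 q [ 0.5559 -0.0952 -0.6626  2.0563  0.7655  1.2993 -1.2444] p [ 0.3441 -0.2425  0.4063] F [ 0.  -0.1 -1.6] w 0.0854
x [ 0.043  -0.7093 -0.7036] y [ 0.6283 -0.5284  0.571 ] z [-0.7768 -0.4666  0.4229]
```

Call:
{"method": "drive_tool", "body": {"increments": [0.0, 0.02, 0.0, -6, 0, 0, 0, 0.0, 0.02, 0.0, -6, 0, 0, 0, 0.0, 0.02, 0.0, -6, 0, 0, 0, 0.0, 0.02, 0.0, -6, 0, 0, 0, 0, 0.0, 0.0, -6, 0, 0, 0]}}

```text
clock: 2.12
tcp_pos: [0.3442, -0.1627, 0.4053]
orientation: [0.911, -0.499, -1.523]
force: [-0.6, -0.8, -0.8]
width: 0.0854
```

```bash
python3 -c "
from h import *
st()"; python3 lf.py
```

```text
t 2.12 q [ 0.1597  0.3039 -0.945   2.207   0.979   1.9627 -2.0314] p [ 0.3442 -0.1627  0.4053] F [-0.6 -0.8 -0.8] w 0.0854
x [ 0.0411 -0.9654 -0.2576] y [ 0.6259 -0.1761  0.7598] z [-0.7788 -0.1925  0.5969]
[(0, 2), (3, 2), (5, 2), (7, 2)] 15 4 [0.2768 0.5822 0.4179 0.3995] maxerr 0.051015254372484
[(0, 2), (3, 2), (5, 2), (6, 0), (7, 2)] 15 5 [ 0.2797  0.5762  0.3984 -0.0201  0.4007] maxerr 0.05091170472017589
[(0, 2), (3, 0), (3, 2), (5, 2), (7, 2)] 15 5 [ 0.2792 -0.0483  0.5955  0.4667  0.4037] maxerr 0.05303671341366595
[(0, 2), (3, 0), (3, 2), (5, 0), (5, 2), (7, 2)] 15 6 [ 0.3012 -0.0533  0.5982  0.0682  0.489   0.355 ] maxerr 0.04925811037458719
[(0, 2), (3, 1), (3, 2), (5, 1), (5, 2), (7, 2)] 15 6 [ 0.2684 -0.0581  0.5643  0.0125  0.4168  0.3605] maxerr 0.019995283677693376
[(0, 2), (3, 0), (3, 2), (4, 0), (5, 2), (6, 0), (7, 2)] 15 7 [ 0.2646 -0.0826  0.58   -0.0511  0.5099  0.024   0.4145] maxerr 0.053128229389076465
```

```bash
cat > lf2.py <<'E'
from lf import *
test([(0,2),(1,1),(3,1),(3,2),(5,1),(5,2),(7,2)])
test([(0,2),(1,1),(3,0),(3,1),(3,2),(4,0),(5,1),(5,2),(7,2)])
test([(0,2),(1,1),(3,0),(3,1),(3,2),(4,0),(5,1),(5,2),(6,0),(7,2)])
E
python3 lf2.py
```

```text
[(0, 2), (1, 1), (3, 1), (3, 2), (5, 1), (5, 2), (7, 2)] 15 7 [ 0.2721 -0.0364 -0.0166  0.5576 -0.0004  0.4277  0.3578] maxerr 8.326672684688674e-16
[(0, 2), (1, 1), (3, 0), (3, 1), (3, 2), (4, 0), (5, 1), (5, 2), (7, 2)] 15 9 [ 0.2721 -0.0364 -0.     -0.0166  0.5576 -0.     -0.0004  0.4277  0.3578] maxerr 8.326672684688674e-16
[(0, 2), (1, 1), (3, 0), (3, 1), (3, 2), (4, 0), (5, 1), (5, 2), (6, 0), (7, 2)] 15 10 [ 0.2721 -0.0364  0.     -0.0166  0.5576 -0.     -0.0004  0.4277 -0.
  0.3578] maxerr 2.7478019859472624e-15
```

```bash
python3 - <<'E'
from h import *
for c in('side','top','wrist'):
    f=cams.grab_frame(c);cv2.imwrite(f'pics/{c}1.png',f[:,:,::-1])
a=cv2.imread('pics/side1.png');b=cv2.imread('pics/top1.png')
cv2.imwrite('pics/st1.png',np.hstack([cv2.resize(a,(400,300)),cv2.resize(b,(400,300))]))
E
```

```text
(no output)
```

View pics/side1.png

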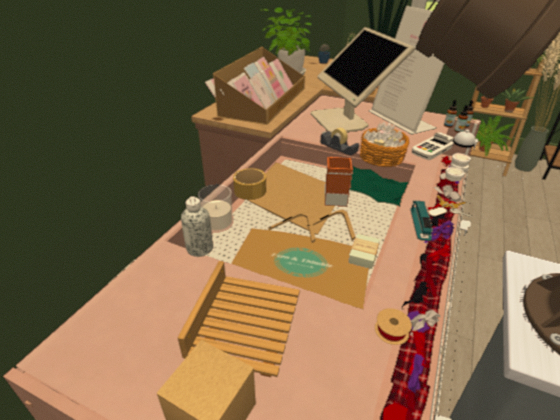

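View pics/top1.png

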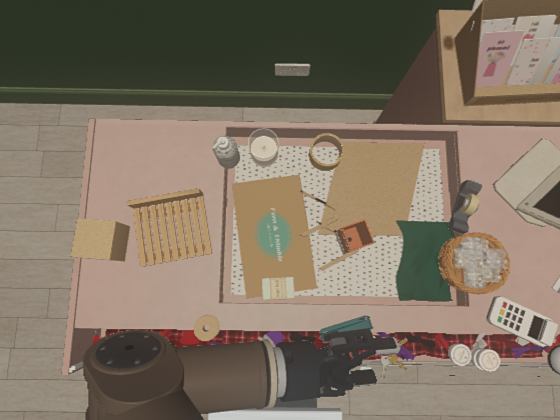

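```bash
python3 - <<'E'
from h import *
b=cv2.imread('pics/top1.png')
cv2.imwrite('pics/z1.png',cv2.resize(b[310:420,240:420],None,fx=4,fy=4,interpolation=cv2.INTER_CUBIC))
E
```

```text
(no output)
```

View pics/z1.png

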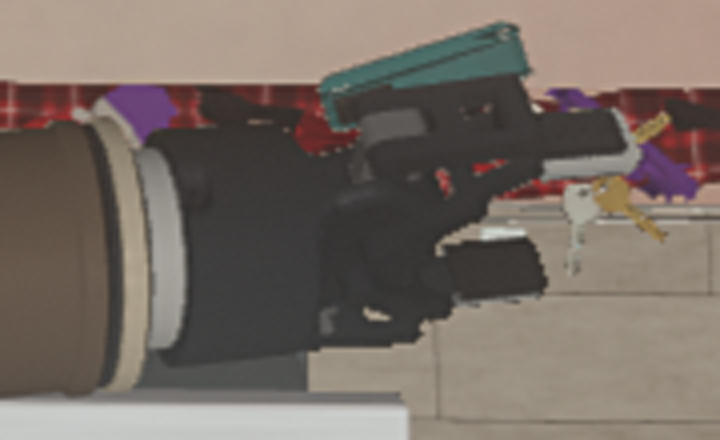

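View pics/wrist1.png

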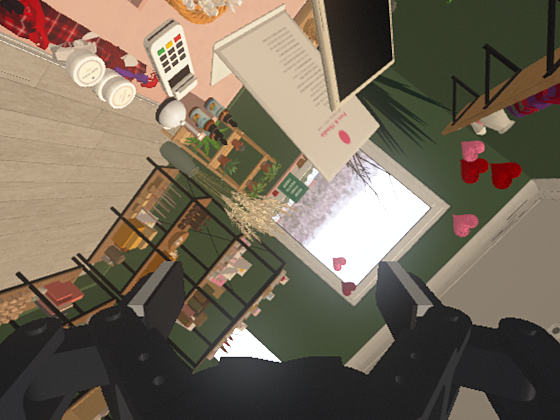

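```bash
cat > ik.py <<'E'
from lf import *
COLS=[(0,2),(1,1),(3,1),(3,2),(5,1),(5,2),(7,2)]
A_=np.vstack([rowA(d[0],COLS) for d in D]);L=np.linalg.lstsq(A_,np.concatenate([d[1] for d in D]),rcond=None)[0]
RT=np.array([[0,-1,0],[0,0,-1],[1,0,0.]])
def fk(q): return rowA(q,COLS)@L, chain(q,0,SG)[-1].as_matrix()@RT
lo=np.array([-2.62,-.44,-1.27,.08,-1.32,.12,-2.74]);hi=np.array([2.62,2.09,1.32,2.57,4.46,2,2.74])
def tool(yaw,th,roll=0):
    # th pitch below horizontal (deg), jaw horizontal; roll 0: z 'up-ish'
    c,s=np.cos(np.radians(th)),np.sin(np.radians(th))
    M=np.array([[c,0,s],[0,1,0],[-s,0,c]])
    M=R.from_rotvec([0,0,yaw]).as_matrix()@M
    if roll: M=M@np.diag([1,-1,-1.])
    return M
def ik(p,M,q0,w=1e-3):
    def f(q):
        pp,MM=fk(q);return np.r_[(pp-p)*5,R.from_matrix(MM.T@M).as_rotvec(),w*(q-q0)]
    m=.03
    r=least_squares(f,np.clip(q0,lo+m+1e-4,hi-m-1e-4),bounds=(lo+m,hi-m));return r.x,np.abs(r.fun[:6]).max()
E
cat > scan.py <<'E'
from ik import *
rng=np.random.default_rng(0)
for nm,p,yaw in (('pot',[.561,-.186,.1],.355),('tray',[.6,.27,.1],.2)):
  for roll in(0,1):
    for th in(20,45,70,90,110,125):
        M=tool(yaw,th,roll); sols=[]
        for k in range(25):
            q,e=ik(np.array(p),M,rng.uniform(lo,hi))
            if e<3e-3: sols.append(q)
        print(nm,roll,th,len(sols)); 
        sols.sort(key=lambda q:q[4])
        for q in sols[::max(1,len(sols)//4)]: print('    ',np.round(q,2))
E
python3 scan.py
```

```text
pot 0 20 9
     [ 1.61  1.33 -1.24  2.3   3.32  0.29 -0.26]
     [ 1.61  1.33 -1.24  2.3   3.32  0.29 -0.26]
     [ 1.12  0.88 -0.47  2.34  4.2   0.91 -1.37]
     [ 0.31  0.97  0.61  2.41  4.23  1.71 -1.69]
     [ 0.62  0.84  0.18  2.38  4.24  1.37 -1.56]
pot 0 45 14
     [ 1.43  0.92 -1.24  2.21  1.78  0.23  0.83]
     [ 1.4   0.86 -1.17  2.22  1.9   0.15  0.69]
     [ 1.39  0.86 -1.16  2.22  1.91  0.15  0.68]
     [ 1.21  0.68 -0.85  2.23  4.21  0.15 -1.7 ]
     [-0.22  1.01  1.29  2.34  4.43  1.59 -2.24]
pot 0 70 14
     [ 0.42  0.44 -0.06  2.04 -0.49  0.43  2.71]
     [ 0.98  0.59 -0.84  2.    0.49  0.48  1.81]
     [ 1.09  0.68 -1.03  1.99  0.73  0.56  1.6 ]
     [ 1.19  0.81 -1.24  1.98  0.97  0.71  1.41]
     [ 1.19  0.81 -1.24  1.98  0.97  0.71  1.41]
pot 0 90 13
     [ 0.01  0.54  0.31  1.83 -0.22  0.81  2.36]
     [ 0.51  0.56 -0.4   1.78  0.28  0.85  1.9 ]
     [ 0.97  0.89 -1.24  1.75  0.91  1.2   1.39]
     [ 0.97  0.89 -1.24  1.75  0.91  1.2   1.39]
     [ 0.97  0.89 -1.24  1.75  0.91  1.2   1.39]
pot 0 110 14
     [-0.28  0.78  0.69  1.6  -0.27  1.2   2.39]
     [-0.08
[... 4168 characters left out ...]
1.    1.29  1.69 -1.01  1.27 -1.02]
     [-0.92  0.7   0.68  1.67 -0.52  0.96 -1.43]
     [-0.63  0.62  0.19  1.64 -0.14  0.89 -1.76]
     [-0.28  0.65 -0.35  1.61  0.26  0.93 -2.09]
     [ 0.16  0.97 -1.24  1.57  0.95  1.3  -2.59]
tray 1 110 14
     [-0.99  1.17  1.29  1.34 -0.96  1.72 -1.11]
     [-0.66  0.84  0.39  1.31 -0.34  1.4  -1.59]
     [-0.2   0.88 -0.51  1.25  0.25  1.43 -2.06]
     [-0.03  1.   -0.92  1.23  0.54  1.53 -2.26]
     [ 0.02  1.05 -1.06  1.23  0.65  1.59 -2.33]
tray 1 125 16
     [-0.78  1.14  0.91  1.05 -0.71  1.88 -1.35]
     [-0.65  1.05  0.53  1.04 -0.47  1.78 -1.53]
     [-0.48  1.    0.1   1.01 -0.2   1.74 -1.74]
     [-0.1   1.15 -0.92  0.95  0.48  1.85 -2.21]
```

```bash
cat > lat.py <<'E'
from ik import *
def ltool(yaw,al,roll):
    # jaw y along (cos yaw, sin yaw); al: tilt, x dir = Rz(yaw)(0,sin al,-cos al)
    a=np.radians(al);x=np.array([0,np.sin(a),-np.cos(a)]);y=np.array([1.,0,0])
    if roll:y=-y
    M=np.c_[x,y,np.cross(x,y)];return R.from_rotvec([0,0,yaw]).as_matrix()@M
if __name__=='__main__':
  rng=np.random.default_rng(1)
  for nm,p,yaw in (('pot',[.561,-.186,.12],.355),('tray',[.57,.24,.12],.2)):
   for roll in(0,1):
    for k in range(60):
        q,e=ik(np.array(p),ltool(yaw,0,roll),rng.uniform(lo,hi))
        if e>3e-3 or abs(q[2])>.6: continue
        ok={}
        for sgn in(1,-1):
            qq=q.copy();last=0
            for al in range(5,71,5):
                q2,e=ik(np.array(p),ltool(yaw,sgn*al,roll),qq,w=.003)
                if e>5e-3 or abs(q2-qq).max()>.6: break
                qq=q2;last=al
            ok[sgn]=(last,np.round(qq,2))
        print(nm,roll,np.round(q,2),'+',ok[1],'-',ok[-1])
E
python3 lat.py | awk 'NR%2==0' | head -40; tail -1 log.jsonl
```

```text
pot 0 [ 0.08  0.51  0.22  1.81 -0.14  0.84  0.72] + (70, array([ 0.6 ,  1.14, -0.05,  1.1 , -0.62,  1.95,  1.01])) - (70, array([-1.14,  1.33,  1.21,  2.26,  0.52,  0.15, -0.6 ]))
pot 0 [ 0.2   0.5   0.04  1.8  -0.02  0.85  0.61] + (70, array([ 0.67,  1.15, -0.21,  1.09, -0.54,  1.91,  0.93])) - (70, array([-1.12,  1.27,  1.15,  2.26,  0.87,  0.21, -0.96]))
pot 0 [ 0.37  0.51 -0.2   1.78  0.13  0.86  0.46] + (70, array([ 0.76,  1.18, -0.43,  1.08, -0.41,  1.86,  0.82])) - (70, array([-0.66,  0.83,  0.36,  2.23,  1.42,  0.97, -1.41]))
pot 0 [-0.14  0.54  0.54  1.83 -0.35  0.87  0.92] + (70, array([ 0.56,  1.14,  0.04,  1.1 , -0.67,  1.97,  1.05])) - (70, array([-1.14,  1.33,  1.21,  2.26,  0.52,  0.15, -0.6 ]))
pot 0 [ 0.25  0.5  -0.03  1.79  0.02  0.85  0.57] + (70, array([ 0.69,  1.15, -0.27,  1.09, -0.5 ,  1.89,  0.9 ])) - (70, array([-1.  ,  1.06,  0.89,  2.25,  1.27,  0.5 , -1.32]))
pot 0 [ 0.39  0.52 -0.23  1.78  0.15  0.86  0.45] + (70, array([ 0.77,  1.18, -0.45,  1.07, -0.39,  1.86,  0.8 ])) - (70, array([-0.63,  0.82,  0.31,  2.22,  1.43,  1.01, -1.41]))
pot 0 [ 0.18  0.5   
[... 3528 characters left out ...]
70, array([-0.92,  1.02,  0.  ,  1.4 ,  0.8 ,  1.72,  2.1 ]))
tray 1 [-0.14  0.6  -0.52  1.69  0.35  0.95  2.55] + (35, array([ 0.56,  0.98, -1.23,  1.72,  0.41,  0.85,  2.71])) - (70, array([-0.87,  1.02, -0.09,  1.39,  0.85,  1.77,  2.06]))
tray 1 [-0.13  0.6  -0.53  1.69  0.36  0.95  2.54] + (35, array([ 0.56,  0.98, -1.23,  1.72,  0.41,  0.85,  2.71])) - (70, array([-0.86,  1.02, -0.1 ,  1.39,  0.85,  1.77,  2.06]))
[[0.1597012983880286, 0.30390648049263635, -0.9450117068751899, 2.2070233416631284, 0.9790422094481112, 1.9626909990902437, -2.0314246984137836], [0.34417974908995574, -0.16274832600308495, 0.40528453682727356], [0.9111946286047783, -0.49872661950851166, -1.5225674212755804]]
```

```bash
cat > plan.py <<'E'
from lat import *
import sys
def go(p1,M1,rows=None,q=None,verbose=True):
    s=ctrl.get_state();M0=R.from_rotvec(s['orientation']).as_matrix();p0=s['tcp_pos']
    rv=np.degrees(R.from_matrix(M1@M0.T).as_rotvec());dp=np.array(p1)-p0
    n=max(np.linalg.norm(rv)/7.0,np.linalg.norm(dp)/.04)
    print('dp',dp,'rv',rv,'min rows',n)
    q=s['joints'];N=12
    for i in range(1,N+1):
        Mi=R.from_rotvec(np.radians(rv)*i/N).as_matrix()@M0
        q2,e=ik(p0+dp*i/N,Mi,q,w=.003)
        if i%4==0 or e>5e-3: print(i,np.round(q2,2),'err',round(e,4),'dq',round(abs(q2-q).max(),2))
        q=q2
E
python3 - <<'E'
from plan import *
T=lambda x,y:(x/6+310,y/6+200)
S=lambda x,y:(x/3.4+170,y/3.4+130)
h=.03
obs=[('top',(h,h,.112),T(198,166)),('top',(h,-h,.112),T(330,115)),('top',(-h,-h,.112),T(385,253)),('top',(-h,h,.112),T(246,308)),
('top',(h,h,0),T(152,188)),('top',(-h,h,0),T(203,327)),
('side',(h,-h,.112),S(536,92)),('side',(-h,-h,.112),S(614,97)),('side',(-h,h,.112),S(621,139)),('side',(h,h,.112),S(531,140)),
('side',(h,h,0),S(528,250)),('side',(-h,h,0),S(603,259))]
x,r=fit(lambda x,l:pose([x[0],x[1],0,x[2]],l),obs,[.5,-.2,.3]);print('pot',x);print(r.T)
xt,r=fit(lambda x,l:pose([x[0],x[1],0,x[2]],l),[o for o in obs if o[0]=='top'],[.5,-.2,.3]);print('pot top only',xt)
x=(x+xt)/2
M=ltool(x[2],-45,0)
G=pose([x[0],x[1],0,x[2]],(0,.01,.066));tcp=G+.011*M[:,0];print('grasp tcp',tcp,'xdir',M[:,0])
pre=tcp-.13*M[:,0];print('pre',pre)
go(pre,M)
E
```

```text
pot [ 0.5608 -0.1842  0.3548]
[[-1.7656  0.4139  0.9813 -0.2494 -1.2428 -1.3392  0.1459  0.7946  0.4717
   2.0989 -0.3507  0.7923]
 [-1.2352 -1.3585  0.1482 -0.1823  0.4545 -0.6493 -0.913  -1.3586 -2.086
  -3.5026  1.7903  0.3235]]
pot top only [ 0.5597 -0.1855  0.3588]
grasp tcp [ 0.5595 -0.1827  0.0582] xdir [ 0.247  -0.6626 -0.7071]
pre [ 0.5274 -0.0966  0.1501]
dp [ 0.1837  0.0687 -0.252 ] rv [18.7145 50.0736 42.97  ] min rows 9.797974175804805
4 [ 0.19  0.43 -1.    2.23  1.08  1.81 -1.78] err 0.0 dq 0.07
8 [ 0.25  0.56 -1.04  2.2   1.21  1.65 -1.47] err 0.0 dq 0.08
12 [ 0.33  0.71 -1.06  2.11  1.32  1.52 -1.08] err 0.0 dq 0.1
```

Call:
{"method": "drive_tool", "body": {"increments": [0.018, 0.007, -0.025, 1.9, 5, 4.3, 0, 0.018, 0.007, -0.025, 1.9, 5, 4.3, 0, 0.018, 0.007, -0.025, 1.9, 5, 4.3, 0, 0.018, 0.007, -0.025, 1.9, 5, 4.3, 0, 0.018, 0.007, -0.025, 1.9, 5, 4.3, 0]}}

```text
clock: 2.68
tcp_pos: [0.4335, -0.1315, 0.2801]
orientation: [0.715, 0.118, -1.379]
force: [0.5, 0.0, 0.7]
width: 0.0856
```

Call:
{"method": "drive_tool", "body": {"increments": [0.018, 0.007, -0.025, 1.9, 5, 4.3, 0, 0.018, 0.007, -0.025, 1.9, 5, 4.3, 0, 0.018, 0.007, -0.025, 1.9, 5, 4.3, 0, 0.018, 0.007, -0.025, 1.9, 5, 4.3, 0, 0.018, 0.007, -0.025, 1.9, 5, 4.3, 0]}}

```text
clock: 3.1
tcp_pos: [0.5245, -0.0975, 0.1561]
orientation: [0.485, 0.682, -1.148]
force: [0.8, 0.8, -0.3]
width: 0.0855
```

```bash
cat > w.py <<'E'
from plan import *
def wsnap(name):
    s=ctrl.get_state();f=cams.grab_frame('wrist');cv2.imwrite(f'pics/{name}.png',f[:,:,::-1]);return s
def wproj(s,P):
    p=cams.camera_params('wrist');f=210/np.tan(np.radians(p['vfov']/2));X=p['tool_from_camera']
    M=R.from_rotvec(s['orientation']).as_matrix();Pt=(np.asarray(P).reshape(-1,3)-s['tcp_pos'])@M
    Pc=(Pt-X[:3,3])@X[:3,:3];return np.c_[f*Pc[:,0]/Pc[:,2]+p['cx'],f*Pc[:,1]/Pc[:,2]+p['cy']]
E
python3 - <<'E'
from w import *
st();s=wsnap('w2')
h=.03;x=[.5602,-.1848,0,.357]
C=[pose(x,l) for l in [(h,h,.112),(h,-h,.112),(-h,-h,.112),(-h,h,.112),(h,h,0),(h,-h,0),(-h,-h,0),(-h,h,0)]]
uv=wproj(s,C);print(uv)
im=cv2.imread('pics/w2.png')
for i,j in [(0,1),(1,2),(2,3),(3,0),(0,4),(3,7),(4,7)]: cv2.line(im,tuple(int(v) for v in uv[i]),tuple(int(v) for v in uv[j]),(255,0,0),1)
cv2.imwrite('pics/w2b.png',im)
M=ltool(x[3],-45,0);tcp=pose(x,(0,.01,.066))+.011*M[:,0];go(tcp,M)
E
```

```text
t 3.1 q [ 0.3439  0.6924 -1.0675  2.1105  1.3064  1.5104 -1.0807] p [ 0.5245 -0.0975  0.1561] F [ 0.8  0.8 -0.3] w 0.0855
x [ 0.2488 -0.6592 -0.7096] y [0.9383 0.3458 0.0078] z [ 0.2402 -0.6677  0.7046]
[[326.1419 242.6562]
 [317.8243 270.4956]
 [248.089  271.1583]
 [240.3067 243.4747]
 [316.0725 123.6454]
 [310.7015 165.5541]
 [252.4407 166.1149]
 [246.9855 124.3138]]
dp [ 0.0328 -0.0844 -0.0945] rv [-0.513  -0.1091  0.0712] min rows 3.272001578702909
4 [ 0.37  0.75 -1.02  2.12  1.39  1.48 -1.09] err 0.0 dq 0.02
8 [ 0.4   0.81 -0.97  2.12  1.48  1.45 -1.1 ] err 0.0 dq 0.02
12 [ 0.43  0.87 -0.92  2.12  1.57  1.43 -1.12] err 0.0 dq 0.02
```

View pics/w2b.png

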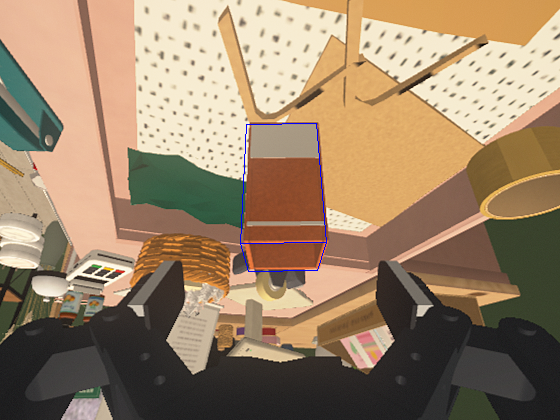

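Call:
{"method": "drive_tool", "body": {"increments": [0.008, -0.021, -0.0235, 0, 0, 0, 0, 0.008, -0.021, -0.0235, 0, 0, 0, 0, 0.008, -0.021, -0.0235, 0, 0, 0, 0, 0.008, -0.021, -0.0235, 0, 0, 0, 0]}}

```text
clock: 3.48
tcp_pos: [0.5561, -0.1835, 0.0623]
orientation: [0.487, 0.677, -1.152]
force: [-0.0, -0.6, -0.2]
width: 0.0853
```

```bash
python3 - <<'E'
from w import *
st();s=wsnap('w3')
E
```

```text
t 3.48 q [ 0.4315  0.8549 -0.9266  2.1281  1.5622  1.4232 -1.1282] p [ 0.5561 -0.1835  0.0623] F [-0.  -0.6 -0.2] w 0.0853
x [ 0.2481 -0.6623 -0.707 ] y [0.94   0.3411 0.0103] z [ 0.2344 -0.6671  0.7072]
```

View pics/w3.png

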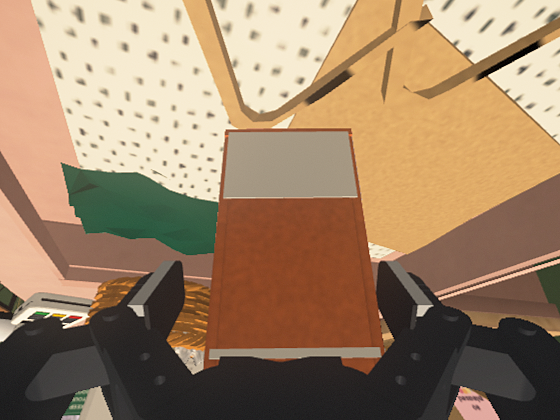

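Call:
{"method": "drive_tool", "body": {"increments": [0.005, 0.002, -0.003, 0, 0, 0, 0, 0, 0, 0, 0, 0, 0, 255, 0, 0, 0, 0, 0, 0, 255, 0, 0, 0, 0, 0, 0, 255, 0, 0, 0, 0, 0, 0, 255], "squeeze": 60}}

```text
clock: 3.95
tcp_pos: [0.5606, -0.1777, 0.0595]
orientation: [0.485, 0.678, -1.149]
force: [-0.6, 1.5, 8.1]
width: 0.0593
```

Call:
{"method": "drive_tool", "body": {"increments": [0, 0, 0, 0, 0, 0, 255, 0, 0, 0, 0, 0, 0, 255, 0, 0, 0, 0, 0, 0, 255]}}

```text
clock: 4.2
tcp_pos: [0.5606, -0.1777, 0.0595]
orientation: [0.484, 0.678, -1.149]
force: [-0.9, 1.1, 8.8]
width: 0.0596
```

```bash
python3 - <<'E'
from w import *
st();s=wsnap('w4')
E
```

```text
t 4.2 q [ 0.419   0.8655 -0.9264  2.1176  1.5627  1.4312 -1.1285] p [ 0.5606 -0.1777  0.0595] F [-0.9  1.1  8.8] w 0.0596
x [ 0.2498 -0.6621 -0.7066] y [0.9387 0.3446 0.0089] z [ 0.2376 -0.6655  0.7076]
```

View pics/w4.png

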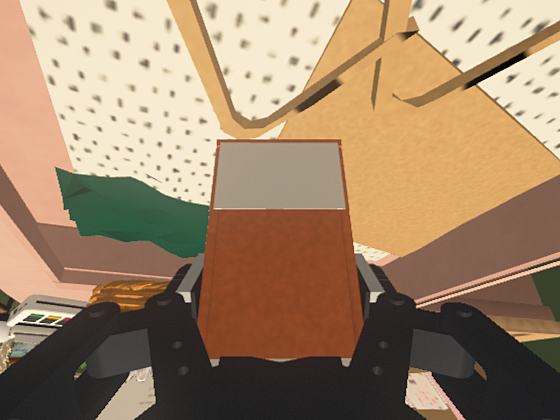

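```bash
cat > st1.py <<'E'
from w import *
s=ctrl.get_state();M0=R.from_rotvec(s['orientation']).as_matrix();yaw0=np.arctan2(M0[1,1],M0[0,1])
C=np.array([.563,-.1838,.056]);Cl=M0.T@(C-s['tcp_pos']);print('yaw0',yaw0,'Cl',Cl)
Pl=M0.T@R.from_rotvec([0,0,yaw0]).as_matrix()  # pot axes in tool frame
np.savez('grip1.npz',Cl=Cl,Pl=Pl)
E
python3 st1.py
cat > t1.py <<'E'
from w import *
g=np.load('grip1.npz');Cl,Pl=g['Cl'],g['Pl']
import sys
c=np.array([float(v) for v in sys.argv[1:4]]);yaw=float(sys.argv[4]);roll=float(sys.argv[5])
P=R.from_rotvec([0,0,yaw]).as_matrix()@R.from_rotvec([np.radians(roll),0,0]).as_matrix()
M1=P@Pl.T;tcp=c-M1@Cl;print('tcp',tcp,'x',M1[:,0]);go(tcp,M1)
s=ctrl.get_state();M=R.from_rotvec(s['orientation']).as_matrix();print('pot centre now',s['tcp_pos']+M@Cl,'F',s['force'],'w',s['width'],'t',s['clock']);print('pot z',(M@Pl)[:,2],'pot x',(M@Pl)[:,0],'q',s['joints'])
E
python3 t1.py .56 0.0 .16 .25 45; python3 t1.py .56 .06 .06 .2 90
```

```text
yaw0 0.35180567240086996 Cl [0.0071 0.0001 0.0022]
tcp [0.5593 0.0021 0.1671] x [ 0.0063  0.0008 -1.    ]
dp [-0.0013  0.1798  0.1076] rv [42.9959 13.3427 -5.53  ] min rows 6.479570355485309
4 [ 0.55  0.79 -1.11  2.01  1.31  1.32 -0.91] err 0.0 dq 0.06
8 [ 0.65  0.77 -1.24  1.88  1.05  1.27 -0.72] err 0.0 dq 0.07
12 [ 0.69  0.73 -1.24  1.77  0.74  1.2  -0.53] err 0.0 dq 0.07
pot centre now [ 0.563  -0.1838  0.056 ] F [-0.1632  1.287   8.4395] w 0.058998916615194255 t 4.25
pot z [ 0. -0.  1.] pot x [ 0.9388  0.3446 -0.    ] q [ 0.419   0.8655 -0.9264  2.1176  1.5627  1.4312 -1.1285]
tcp [0.5606 0.0566 0.0666] x [-0.1342  0.6937 -0.7076]
dp [-0.      0.2342  0.0071] rv [86.6644 24.5367 -6.8301] min rows 12.904209021686105
4 [ 0.71  0.87 -1.2   1.96  1.21  1.19 -0.76] err 0.0 dq 0.09
8 [ 0.85  0.97 -1.24  1.8   0.75  1.03 -0.37] err 0.0 dq 0.12
12 [ 0.9   1.19 -1.24  1.69  0.35  1.   -0.07] err 0.0 dq 0.09
pot centre now [ 0.563  -0.1838  0.056 ] F [-0.1632  1.287   8.4395] w 0.058998916615194255 t 4.25
pot z [ 0. -0.  1.] pot x [ 0.9388  0.3446 -0.    ] q [ 0.419   0.8655 -0.9264  2.1176  1.5627  1.4312 -1.1285]
```

Call:
{"method": "drive_tool", "body": {"increments": [0, 0, 0.01, 0, 0, 0, 255, 0, 0, 0.02, 0, 0, 0, 255, 0, 0, 0.03, 0, 0, 0, 255, 0, 0, 0.03, 0, 0, 0, 255, 0, 0, 0.02, 0, 0, 0, 255]}}

```text
clock: 4.67
tcp_pos: [0.56, -0.1767, 0.1703]
orientation: [0.485, 0.681, -1.148]
force: [0.4, 0.0, -3.0]
width: 0.059
```

```bash
python3 - <<'E'
from w import *
st();s=wsnap('w5')
E
python3 t1.py .56 0.06 .12 .2 90
```

```text
t 4.67 q [ 0.5043  0.6673 -1.0343  2.0612  1.3924  1.4235 -0.9081] p [ 0.56   -0.1767  0.1703] F [ 0.4  0.  -3. ] w 0.059
x [ 0.2496 -0.6601 -0.7085] y [0.9384 0.3456 0.0086] z [ 0.2392 -0.667   0.7056]
tcp [0.5606 0.0566 0.1266] x [-0.1342  0.6937 -0.7076]
dp [-0.0006  0.233  -0.047 ] rv [86.5908 24.7179 -6.7321] min rows 12.900135336289791
4 [ 0.75  0.7  -1.24  1.87  1.01  1.23 -0.58] err 0.0 dq 0.11
8 [ 0.86  0.83 -1.24  1.74  0.58  1.1  -0.27] err 0.0 dq 0.1
12 [ 0.91  1.08 -1.24  1.67  0.24  1.05 -0.03] err 0.0 dq 0.08
pot centre now [ 0.5636 -0.1826  0.1701] F [ 1.4057 -0.5738  0.9986] w 0.05952527493119759 t 4.7167
pot z [-0.0029 -0.0014  1.    ] pot x [0.9384 0.3456 0.0033] q [ 0.5054  0.6632 -1.0368  2.0586  1.3917  1.4246 -0.9059]
```

View pics/w5.png

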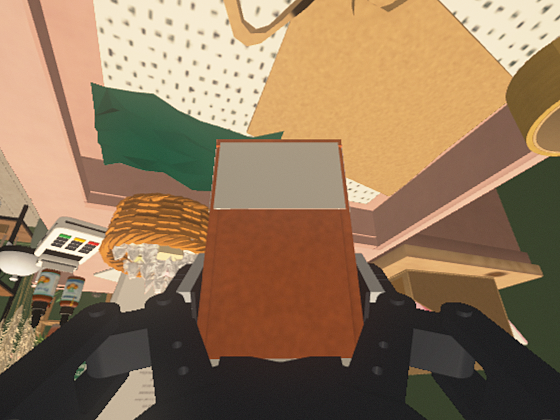

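Call:
{"method": "drive_tool", "body": {"increments": [0, 0.0155, -0.003, 5.77, 1.65, -0.45, 255, 0, 0.0155, -0.003, 5.77, 1.65, -0.45, 255, 0, 0.0155, -0.003, 5.77, 1.65, -0.45, 255, 0, 0.0155, -0.003, 5.77, 1.65, -0.45, 255, 0, 0.0155, -0.003, 5.77, 1.65, -0.45, 255]}}

```text
clock: 5.13
tcp_pos: [0.5598, -0.0988, 0.1535]
orientation: [0.85, 1.103, -1.05]
force: [0.2, -0.3, -4.9]
width: 0.0596
```

Call:
{"method": "drive_tool", "body": {"increments": [0, 0.0155, -0.003, 5.77, 1.65, -0.45, 255, 0, 0.0155, -0.003, 5.77, 1.65, -0.45, 255, 0, 0.0155, -0.003, 5.77, 1.65, -0.45, 255, 0, 0.0155, -0.003, 5.77, 1.65, -0.45, 255, 0, 0.0155, -0.003, 5.77, 1.65, -0.45, 255]}}

```text
clock: 5.55
tcp_pos: [0.56, -0.0223, 0.1384]
orientation: [1.209, 1.511, -0.886]
force: [-0.8, -0.3, -4.1]
width: 0.0594
```

```bash
python3 t1.py .56 0.06 .12 .2 90
```

```text
tcp [0.5606 0.0566 0.1266] x [-0.1342  0.6937 -0.7076]
dp [ 0.0006  0.0788 -0.0118] rv [28.5896  8.0483 -2.5106] min rows 4.258107922579716
4 [ 0.88  0.91 -1.24  1.71  0.46  1.08 -0.18] err 0.0 dq 0.03
8 [ 0.9   0.99 -1.24  1.69  0.34  1.06 -0.1 ] err 0.0 dq 0.03
12 [ 0.91  1.08 -1.24  1.67  0.24  1.05 -0.03] err 0.0 dq 0.03
pot centre now [ 0.5604 -0.0224  0.1309] F [-0.7884 -0.2596 -4.1066] w 0.059420864986809714 t 5.55
pot z [ 0.204  -0.8447  0.4948] pot x [0.9682 0.2489 0.0257] q [ 0.8564  0.8357 -1.2373  1.7412  0.5794  1.0975 -0.2605]
```

Call:
{"method": "drive_tool", "body": {"increments": [0, 0.0158, -0.003, 5.72, 1.61, -0.5, 255, 0, 0.0158, -0.003, 5.72, 1.61, -0.5, 255, 0, 0.0158, -0.003, 5.72, 1.61, -0.5, 255, 0, 0.0158, -0.003, 5.72, 1.61, -0.5, 255, 0, 0.0158, -0.003, 5.72, 1.61, -0.5, 255]}}

```text
clock: 5.97
tcp_pos: [0.5602, 0.056, 0.1227]
orientation: [1.564, 1.895, -0.649]
force: [-0.5, 0.3, -3.0]
width: 0.0594
```

```bash
python3 t1.py .56 0.06 .04 .2 90; python3 - <<'E'
from h import *
for c in('side','top'):
    f=cams.grab_frame(c);cv2.imwrite(f'pics/{c}2.png',f[:,:,::-1])
E
```

```text
tcp [0.5606 0.0566 0.0466] x [-0.1342  0.6937 -0.7076]
dp [ 0.0003  0.0005 -0.0761] rv [ 0.0386 -0.0151  0.0009] min rows 1.9031242257353531
4 [ 0.9   1.12 -1.22  1.68  0.27  1.02 -0.03] err 0.0 dq 0.01
8 [ 0.89  1.15 -1.2   1.69  0.29  0.99 -0.02] err 0.0 dq 0.01
12 [ 0.88  1.18 -1.17  1.7   0.31  0.96 -0.01] err 0.0 dq 0.01
pot centre now [0.5597 0.0595 0.1161] F [-0.4897  0.3217 -3.0271] w 0.059370617457172516 t 5.9667
pot z [ 0.1987 -0.9801  0.0006] pot x [ 0.9801  0.1987 -0.0004] q [ 0.9075  1.0868 -1.2438  1.6734  0.2488  1.0473 -0.039 ]
```

View pics/side2.png

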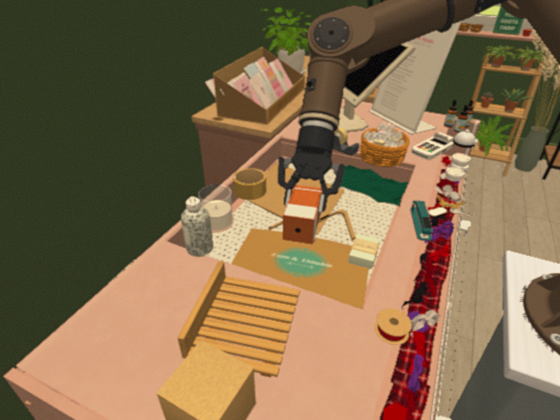

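View pics/top2.png

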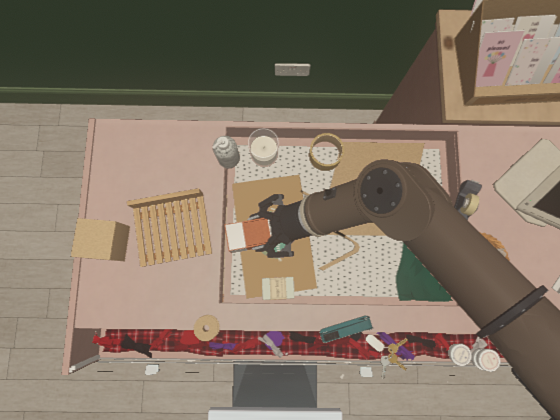

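Call:
{"method": "drive_tool", "body": {"increments": [0, 0, -0.02, 0, 0, 0, 255, 0, 0, -0.025, 0, 0, 0, 255, 0, 0, -0.02, 0, 0, 0, 255, 0, 0, -0.01, 0, 0, 0, 255, 0, 0, -0.004, 0, 0, 0, 255]}}

```text
clock: 6.48
tcp_pos: [0.5588, 0.0557, 0.0415]
orientation: [1.558, 1.895, -0.654]
force: [-0.1, 0.2, -3.2]
width: 0.0593
```

Call:
{"method": "drive_tool", "body": {"increments": [0, 0, -0.002, 0, 0, 0, 255, 0, 0, -0.002, 0, 0, 0, 255, 0, 0, 0, 0, 0, 0, 255]}}

```text
clock: 6.73
tcp_pos: [0.5601, 0.056, 0.0401]
orientation: [1.561, 1.894, -0.651]
force: [0.3, 0.4, -3.1]
width: 0.0593
```

```bash
python3 t1.py .56 0.06 .03 .2 90
```

```text
tcp [0.5606 0.0566 0.0366] x [-0.1342  0.6937 -0.7076]
dp [ 0.0004  0.0005 -0.0035] rv [ 0.2317  0.0213 -0.0619] min rows 0.08864073518251116
4 [ 0.88  1.19 -1.17  1.7   0.32  0.95 -0.01] err 0.0 dq 0.0
8 [ 0.88  1.19 -1.17  1.7   0.32  0.95 -0.  ] err 0.0 dq 0.0
12 [ 0.88  1.19 -1.17  1.7   0.32  0.95 -0.  ] err 0.0 dq 0.0
pot centre now [0.5596 0.0594 0.0335] F [ 0.2777  0.3755 -3.0994] w 0.059347333423761216 t 6.7333
pot z [ 0.1997 -0.9798  0.004 ] pot x [ 0.9799  0.1997 -0.0004] q [ 0.8806  1.1833 -1.1689  1.6981  0.3228  0.9546 -0.0065]
```

Call:
{"method": "drive_tool", "body": {"increments": [0, 0, -0.001, 0, 0, 0, 255, 0, 0, -0.001, 0, 0, 0, 255, 0, 0, 0, 0, 0, 0, 255]}}

```text
clock: 6.98
tcp_pos: [0.5598, 0.0558, 0.0375]
orientation: [1.561, 1.894, -0.652]
force: [0.6, -0.6, -3.4]
width: 0.0592
```

Call:
{"method": "drive_tool", "body": {"increments": [0, 0, -0.001, 0, 0, 0, 255, 0, 0, -0.001, 0, 0, 0, 255, 0, 0, 0, 0, 0, 0, 255]}}

```text
clock: 7.23
tcp_pos: [0.56, 0.0561, 0.0364]
orientation: [1.562, 1.895, -0.651]
force: [-2.5, -3.3, 4.7]
width: 0.0594
```

Call:
{"method": "drive_tool", "body": {"increments": [0, 0, 0, 0, 0, 0, 0, 0, 0, 0, 0, 0, 0, 0, 0, 0, 0, 0, 0, 0, 0, 0, 0, 0, 0, 0, 0, 0, 0, 0, 0, 0, 0, 0, 0]}}

```text
clock: 7.65
tcp_pos: [0.5597, 0.056, 0.0353]
orientation: [1.561, 1.895, -0.652]
force: [-0.4, 0.3, -0.7]
width: 0.0857
```

```bash
python3 - <<'E'
from w import *
s,M=st();s=wsnap('w6');print('retreat .1:',-.1*M[:,0])
E
```

```text
t 7.65 q [ 0.8793  1.1892 -1.1644  1.6988  0.3261  0.9503 -0.0047] p [0.5597 0.056  0.0353] F [-0.4  0.3 -0.7] w 0.0857
x [-0.1356  0.6911 -0.71  ] y [ 0.9816  0.1909 -0.0017] z [ 0.1344 -0.6971 -0.7042]
retreat .1: [ 0.0136 -0.0691  0.071 ]
```

View pics/w6.png

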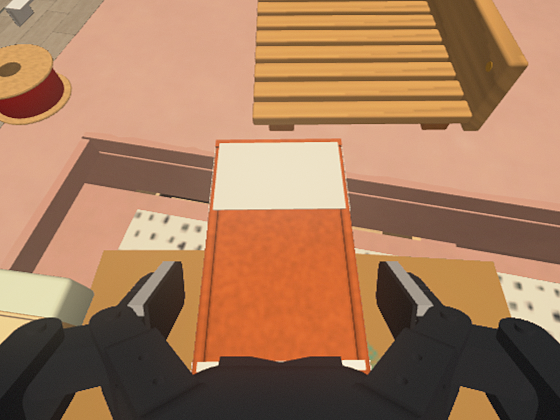

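Call:
{"method": "drive_tool", "body": {"increments": [0.002, -0.011, 0.0115, 0, 0, 0, 0, 0.004, -0.02, 0.0205, 0, 0, 0, 0, 0.004, -0.021, 0.0215, 0, 0, 0, 0, 0.004, -0.022, 0.0225, 0, 0, 0, 0, 0.004, -0.022, 0.0225, 0, 0, 0, 0]}}

```text
clock: 8.12
tcp_pos: [0.5775, -0.0409, 0.1349]
orientation: [1.561, 1.895, -0.652]
force: [0.2, -0.4, -0.1]
width: 0.0854
```

```bash
cat > t2.py <<'E'
from w import *
s=wsnap('w7')
yaw=.192;M=ltool(yaw,-45,0);C=np.array([.5597,.0596,.03])
n=np.array([-np.sin(yaw),np.cos(yaw),0])
tcp=C+.013*n+np.array([0,0,.013])+.011*M[:,0];print('tcp',tcp);go(tcp-.13*M[:,0],M)
for l in [(.03,.056,.03),(-.03,.056,.03),(-.03,-.056,.03),(.03,-.056,.03)]: print(wproj(s,C+R.from_rotvec([0,0,yaw]).as_matrix()@np.array(l)))
print(s['clock'])
E
python3 t2.py
```

```text
tcp [0.5587 0.0647 0.0352]
dp [-0.0399  0.2004 -0.0119] rv [-88.0681 -16.6889   0.1153] min rows 12.80507643992824
4 [ 0.7   0.75 -1.07  1.74  0.45  1.02 -0.28] err 0.0 dq 0.11
8 [ 0.16  0.62 -0.84  1.81  0.77  1.15 -0.83] err 0.0 dq 0.15
12 [-0.36  0.79 -0.64  1.7   0.94  1.58 -1.2 ] err 0.0 dq 0.11
[[314.6731 128.5287]]
[[247.4694 128.6227]]
[[240.0825 245.2117]]
[[322.779  245.1217]]
8.1167
```

View pics/w7.png

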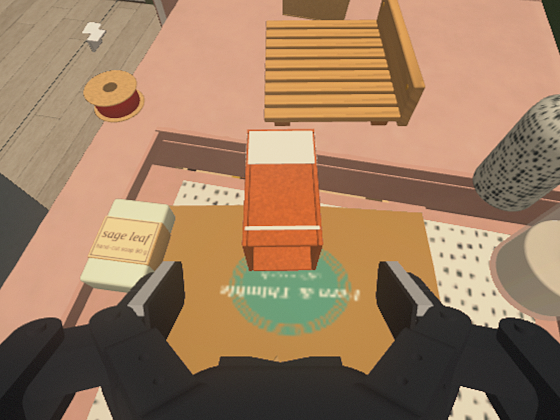

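Call:
{"method": "drive_tool", "body": {"increments": [-0.0027, 0.0134, 0.003, -5.87, -1.11, 0, 0, -0.0027, 0.0134, 0.003, -5.87, -1.11, 0, 0, -0.0027, 0.0134, 0.003, -5.87, -1.11, 0, 0, -0.0027, 0.0134, 0, -5.87, -1.11, 0, 0, -0.0027, 0.0134, 0, -5.87, -1.11, 0, 0]}}

```text
clock: 8.58
tcp_pos: [0.5645, 0.0275, 0.1437]
orientation: [1.234, 1.495, -0.955]
force: [0.6, 1.0, -0.9]
width: 0.0853
```

Call:
{"method": "drive_tool", "body": {"increments": [-0.0027, 0.0134, 0, -5.87, -1.11, 0, 0, -0.0027, 0.0134, 0, -5.87, -1.11, 0, 0, -0.0027, 0.0134, 0, -5.87, -1.11, 0, 0, -0.0027, 0.0134, 0, -5.87, -1.11, 0, 0, -0.0027, 0.0134, 0, -5.87, -1.11, 0, 0]}}

```text
clock: 9.0
tcp_pos: [0.5509, 0.095, 0.1442]
orientation: [0.892, 1.08, -1.169]
force: [-0.4, -0.4, -0.3]
width: 0.0853
```

Call:
{"method": "drive_tool", "body": {"increments": [-0.0027, 0.0134, 0, -5.87, -1.11, 0, 0, -0.0027, 0.0134, -0.004, -5.87, -1.11, 0, 0, -0.0027, 0.0134, -0.004, -5.87, -1.11, 0, 0, -0.0027, 0.0134, -0.006, -5.87, -1.11, 0, 0, -0.0027, 0.0134, -0.006, -5.87, -1.11, 0, 0]}}

```text
clock: 9.42
tcp_pos: [0.537, 0.1629, 0.1233]
orientation: [0.539, 0.654, -1.308]
force: [1.4, -0.5, -0.3]
width: 0.0853
```

```bash
sed -i "s/w7/w8/;s/go(tcp-.13\*M\[:,0\],M)/go(tcp,M)/" t2.py; python3 t2.py
```

```text
tcp [0.5587 0.0647 0.0352]
dp [ 0.0255 -0.1045 -0.0834] rv [ 0.3815 -0.5155 -0.3165] min rows 3.4036100986640756
4 [-0.35  0.82 -0.6   1.75  0.97  1.51 -1.22] err 0.0 dq 0.02
8 [-0.31  0.84 -0.58  1.79  1.02  1.45 -1.24] err 0.0 dq 0.02
12 [-0.27  0.87 -0.55  1.83  1.08  1.39 -1.26] err 0.0 dq 0.01
[[327.2102 208.3642]]
[[240.1149 208.4611]]
[[252.8939 263.4526]]
[[313.4413 263.4466]]
9.4167
```

View pics/w8.png

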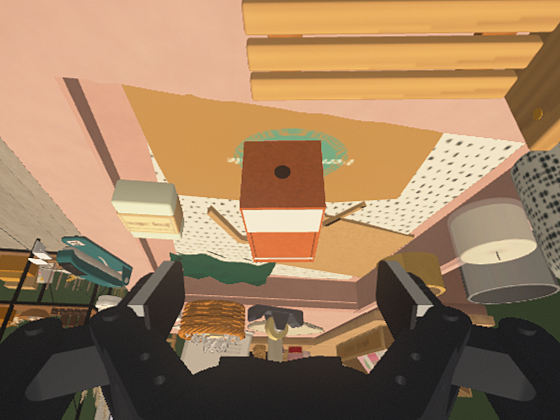

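Call:
{"method": "drive_tool", "body": {"increments": [0.005, -0.021, -0.017, 0.08, -0.1, -0.06, 0, 0.005, -0.021, -0.017, 0.08, -0.1, -0.06, 0, 0.005, -0.021, -0.017, 0.08, -0.1, -0.06, 0, 0.005, -0.021, -0.017, 0.08, -0.1, -0.06, 0, 0.0055, -0.0205, -0.0155, 0.08, -0.1, -0.06, 0]}}

```text
clock: 9.88
tcp_pos: [0.5623, 0.0557, 0.038]
orientation: [0.553, 0.657, -1.31]
force: [0.6, -0.1, 0.2]
width: 0.0857
```

```bash
sed -i "s/w8/w9/" t2.py; python3 t2.py
```

```text
tcp [0.5587 0.0647 0.0352]
dp [-0.0035  0.0153 -0.0009] rv [-0.244   0.0082  0.9254] min rows 0.3922830675074303
4 [-0.25  0.86 -0.55  1.83  1.08  1.38 -1.26] err 0.0 dq 0.0
8 [-0.26  0.86 -0.55  1.83  1.07  1.38 -1.26] err 0.0 dq 0.0
12 [-0.27  0.86 -0.55  1.83  1.07  1.38 -1.26] err 0.0 dq 0.0
[[382.7298 284.1558]]
[[156.0861 285.8899]]
[[224.2383 343.0193]]
[[330.4399 342.3687]]
9.8833
```

View pics/w9.png

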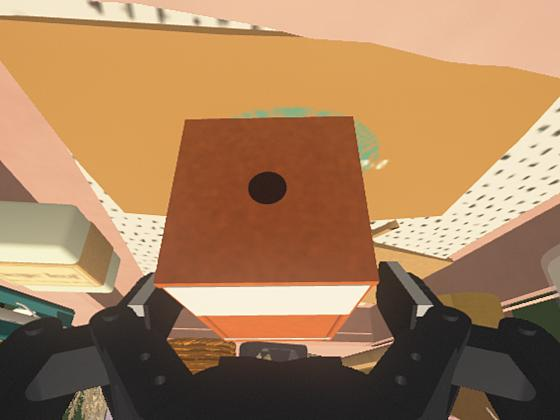

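```bash
python3 t2.py; python3 -c "
from h import *
st()"
```

```text
tcp [0.5587 0.0647 0.0352]
dp [-0.0031  0.0135 -0.0021] rv [-0.265  -0.0099  0.9338] min rows 0.3501828408745231
4 [-0.25  0.86 -0.55  1.83  1.07  1.38 -1.26] err 0.0 dq 0.0
8 [-0.26  0.86 -0.55  1.83  1.07  1.38 -1.26] err 0.0 dq 0.0
12 [-0.27  0.86 -0.55  1.83  1.07  1.38 -1.26] err 0.0 dq 0.0
[[394.6817 286.1765]]
[[149.8749 287.6809]]
[[224.9368 344.7084]]
[[334.7999 344.3141]]
9.9333
t 9.98 q [-0.2452  0.8574 -0.548   1.8324  1.0743  1.3765 -1.2518] p [0.5618 0.0512 0.0373] F [-0.7  0.2 -0.3] w 0.0857
x [ 0.1235 -0.6929 -0.7103] y [0.9846 0.1748 0.0007] z [ 0.1237 -0.6995  0.7039]
```

Call:
{"method": "drive_tool", "body": {"increments": [-0.003, 0.0135, -0.001, -0.2, 0, 0.9, 0, 0, 0, 0, 0, 0, 0, 0]}}

```text
clock: 10.15
tcp_pos: [0.5588, 0.0735, 0.0379]
orientation: [0.545, 0.66, -1.293]
force: [-0.8, 2.0, 0.4]
width: 0.0855
```

```bash
python3 -c "
from h import *
st()"
```

```text
t 10.15 q [-0.2742  0.8608 -0.5612  1.8254  1.0704  1.3871 -1.2598] p [0.5588 0.0735 0.0379] F [-0.8  2.   0.4] w 0.0855
x [ 0.1413 -0.6869 -0.7129] y [0.9802 0.198  0.0035] z [ 0.1388 -0.6993  0.7013]
```

Call:
{"method": "drive_tool", "body": {"increments": [0, 0, 0, 0, 0, 0, 0, 0, 0, 0, 0, 0, 0, 0, 0, 0, 0, 0, 0, 0, 0]}}

```text
clock: 10.4
tcp_pos: [0.5598, 0.0705, 0.0387]
orientation: [0.545, 0.656, -1.296]
force: [0.1, -0.4, 0.1]
width: 0.0853
```

```bash
python3 -c "
from h import *
st()"
```

```text
t 10.4 q [-0.2724  0.8599 -0.5576  1.8256  1.0714  1.3876 -1.2594] p [0.5598 0.0705 0.0387] F [ 0.1 -0.4  0.1] w 0.0853
x [ 0.1406 -0.6895 -0.7105] y [0.9808 0.1952 0.0046] z [ 0.1355 -0.6975  0.7037]
```

Call:
{"method": "drive_tool", "body": {"increments": [0, -0.004, -0.003, 0, 0, 0, 0, 0, 0, 0, 0, 0, 0, 255, 0, 0, 0, 0, 0, 0, 255, 0, 0, 0, 0, 0, 0, 255, 0, 0, 0, 0, 0, 0, 255], "squeeze": 60}}

```text
clock: 10.82
tcp_pos: [0.5593, 0.0655, 0.0356]
orientation: [0.543, 0.656, -1.297]
force: [-3.5, -1.7, 4.8]
width: 0.0594
```

Call:
{"method": "drive_tool", "body": {"increments": [0, 0, 0, 0, 0, 0, 255, 0, 0, 0, 0, 0, 0, 255, 0, 0, 0, 0, 0, 0, 255]}}

```text
clock: 11.07
tcp_pos: [0.5593, 0.0655, 0.0356]
orientation: [0.543, 0.656, -1.297]
force: [-3.1, -0.7, 6.3]
width: 0.0595
```

```bash
python3 - <<'E'
from w import *
s,M0=st()
yaw=np.arctan2(M0[1,1],M0[0,1]);print(yaw)
G=s['tcp_pos']-.011*M0[:,0];j=M0[:,1]
C=np.array([.5597,.0596,.03]);sh=(G-C)@j;print('shift along jaw',sh);C=C+sh*j;C[2]=.03
P=R.from_rotvec([0,0,yaw]).as_matrix()@R.from_rotvec([np.pi/2,0,0]).as_matrix()
np.savez('grip1.npz',Cl=M0.T@(C-s['tcp_pos']),Pl=M0.T@P);print('Cl',M0.T@(C-s['tcp_pos']))
E
```

```text
t 11.07 q [-0.2673  0.8627 -0.5547  1.8322  1.0772  1.3817 -1.2629] p [0.5593 0.0655 0.0356] F [-3.1 -0.7  6.3] w 0.0595
x [ 0.1392 -0.6908 -0.7096] y [0.981  0.1942 0.0034] z [ 0.1354 -0.6965  0.7046]
0.19541234295574464
shift along jaw 0.0007911074417418398
Cl [ 0.0081 -0.      0.0002]
```

Call:
{"method": "drive_tool", "body": {"increments": [0, 0, 0.01, 0, 0, 0, 255, 0, 0, 0.02, 0, 0, 0, 255, 0, 0, 0.03, 0, 0, 0, 255, 0, 0, 0.03, 0, 0, 0, 255, 0, 0, 0.02, 0, 0, 0, 255]}}

```text
clock: 11.48
tcp_pos: [0.5601, 0.0667, 0.1478]
orientation: [0.546, 0.656, -1.295]
force: [0.4, 0.7, -2.9]
width: 0.0593
```

```bash
python3 t1.py .569 .2656 .13 .1993 180
```

```text
tcp [0.5701 0.2601 0.1359] x [-0.1381  0.696  -0.7046]
dp [ 0.01    0.1934 -0.0119] rv [88.0812 17.7724  0.2454] min rows 12.836659188025871
4 [ 0.07  0.62 -0.81  1.74  0.73  1.19 -0.84] err 0.0 dq 0.08
8 [ 0.4   0.74 -1.06  1.72  0.47  0.96 -0.56] err 0.0 dq 0.08
12 [ 0.6   1.05 -1.24  1.72  0.25  0.8  -0.27] err 0.0 dq 0.1
pot centre now [0.5613 0.061  0.1422] F [ 0.356   0.7159 -2.8914] w 0.05927348751405628 t 11.4833
pot z [ 0.1951 -0.9808 -0.0025] pot x [0.9808 0.1951 0.0025] q [-0.233   0.6951 -0.6044  1.7925  0.9802  1.4846 -1.1011]
```

Call:
{"method": "drive_tool", "body": {"increments": [0.0007, 0.0129, 0.001, 5.87, 1.18, 0, 255, 0.0007, 0.0129, 0.001, 5.87, 1.18, 0, 255, 0.0007, 0.0129, 0.001, 5.87, 1.18, 0, 255, 0.0007, 0.0129, 0.001, 5.87, 1.18, 0, 255, 0.0007, 0.0129, 0, 5.87, 1.18, 0, 255]}}

```text
clock: 11.9
tcp_pos: [0.5637, 0.132, 0.1509]
orientation: [0.9, 1.088, -1.155]
force: [-0.8, 0.3, -4.5]
width: 0.0595
```

Call:
{"method": "drive_tool", "body": {"increments": [0.0007, 0.0129, 0, 5.87, 1.18, 0, 255, 0.0007, 0.0129, 0, 5.87, 1.18, 0, 255, 0.0007, 0.0129, 0, 5.87, 1.18, 0, 255, 0.0007, 0.0129, 0, 5.87, 1.18, 0, 255, 0.0007, 0.0129, 0, 5.87, 1.18, 0, 255]}}

```text
clock: 12.32
tcp_pos: [0.5674, 0.195, 0.1507]
orientation: [1.241, 1.504, -0.943]
force: [-0.8, -0.3, -4.2]
width: 0.0595
```

Call:
{"method": "drive_tool", "body": {"increments": [0.0007, 0.0129, 0, 5.87, 1.18, 0, 255, 0.0007, 0.0129, 0, 5.87, 1.18, 0, 255, 0.0007, 0.0129, 0, 5.87, 1.18, 0, 255, 0.0007, 0.0129, 0, 4, 0.8, 0, 255, 0, 0, 0, 0, 0, 0, 255]}}

```text
clock: 12.73
tcp_pos: [0.5701, 0.2441, 0.1464]
orientation: [1.483, 1.801, -0.74]
force: [-0.1, -1.3, -4.4]
width: 0.0593
```

Call:
{"method": "drive_tool", "body": {"increments": [0, 0, 0, 0, 0, 0, 255, 0, 0, 0, 0, 0, 0, 255]}}

```text
clock: 12.9
tcp_pos: [0.5692, 0.2466, 0.1497]
orientation: [1.475, 1.797, -0.737]
force: [-0.7, 0.6, -3.2]
width: 0.0592
```

```bash
python3 - <<'E'
from w import *
wsnap('w10')
for c in('side','top'):
    f=cams.grab_frame(c);cv2.imwrite(f'pics/{c}3.png',f[:,:,::-1])
E
python3 t1.py .569 .2656 .085 .1993 180
```

```text
tcp [0.5701 0.2601 0.0909] x [-0.1381  0.696  -0.7046]
dp [ 0.0008  0.0129 -0.0594] rv [8.0127 1.5866 0.0071] min rows 1.5211086680149966
4 [ 0.56  0.98 -1.19  1.72  0.27  0.81 -0.31] err 0.0 dq 0.01
8 [ 0.57  1.04 -1.19  1.73  0.27  0.78 -0.28] err 0.0 dq 0.01
12 [ 0.58  1.1  -1.19  1.74  0.28  0.75 -0.25] err 0.0 dq 0.02
pot centre now [0.5684 0.2518 0.1437] F [ 0.2983  0.1997 -3.3199] w 0.0596465270268549 t 13.05
pot z [ 0.0276 -0.1394 -0.9899] pot x [ 0.9802  0.1978 -0.0005] q [ 0.5515  0.9216 -1.1907  1.7088  0.2652  0.8495 -0.3411]
```

View pics/side3.png

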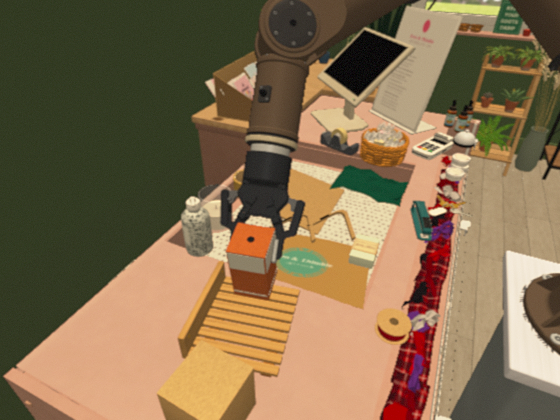

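View pics/w10.png

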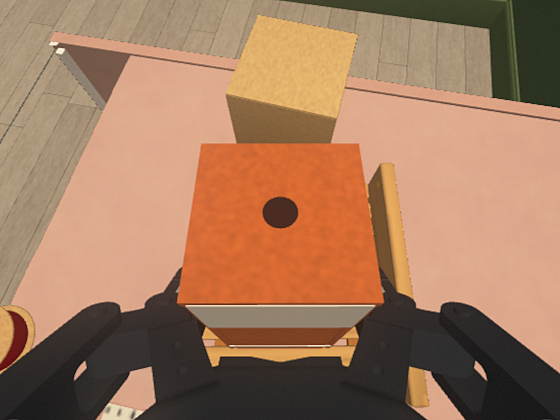

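Call:
{"method": "drive_tool", "body": {"increments": [0.0004, 0.0065, 0, 4, 0.8, 0, 255, 0.0004, 0.0065, -0.01, 4, 0.8, 0, 255, 0, 0, -0.018, 0, 0, 0, 255, 0, 0, -0.015, 0, 0, 0, 255, 0, 0, -0.008, 0, 0, 0, 255]}}

```text
clock: 13.47
tcp_pos: [0.5692, 0.259, 0.0955]
orientation: [1.561, 1.904, -0.649]
force: [0.1, -0.8, -3.6]
width: 0.0595
```

Call:
{"method": "drive_tool", "body": {"increments": [0, 0, 0, 0, 0, 0, 255, 0, 0, 0, 0, 0, 0, 255, 0, 0, 0, 0, 0, 0, 255]}}

```text
clock: 13.72
tcp_pos: [0.5704, 0.2603, 0.0996]
orientation: [1.563, 1.903, -0.644]
force: [0.4, -0.3, -3.1]
width: 0.0593
```

```bash
python3 t1.py .569 .2656 .078 .1993 180;python3 - <<'E'
from w import *
wsnap('w11')
for c in('side','top'):
    f=cams.grab_frame(c);cv2.imwrite(f'pics/{c}4.png',f[:,:,::-1])
s=cv2.imread('pics/side4.png');cv2.imwrite('pics/s4.png',cv2.resize(s[170:390,160:360],None,fx=3.5,fy=2.7*1.0,interpolation=cv2.INTER_CUBIC))
E
```

```text
tcp [0.5701 0.2601 0.0839] x [-0.1381  0.696  -0.7046]
dp [-0.0003 -0.0002 -0.0157] rv [-0.0936 -0.0681  0.0396] min rows 0.39273821582405266
4 [ 0.58  1.08 -1.18  1.73  0.24  0.74 -0.22] err 0.0 dq 0.0
8 [ 0.57  1.08 -1.17  1.74  0.24  0.74 -0.22] err 0.0 dq 0.0
12 [ 0.57  1.09 -1.17  1.74  0.25  0.73 -0.22] err 0.0 dq 0.0
pot centre now [0.5693 0.2658 0.0937] F [ 0.4439 -0.2746 -3.055 ] w 0.059308538672498703 t 13.7167
pot z [-0.0012  0.0016 -1.    ] pot x [ 0.9803  0.1973 -0.0008] q [ 0.5776  1.072  -1.1808  1.7325  0.2341  0.7507 -0.2253]
```

View pics/s4.png

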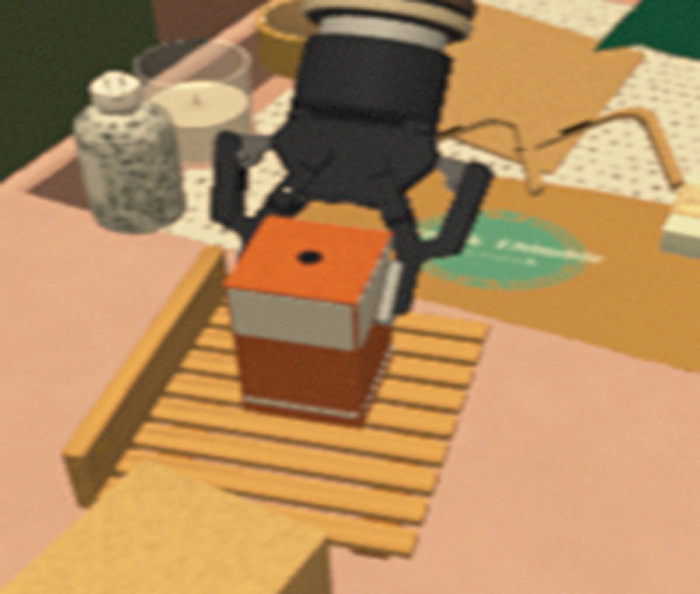

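View pics/top4.png

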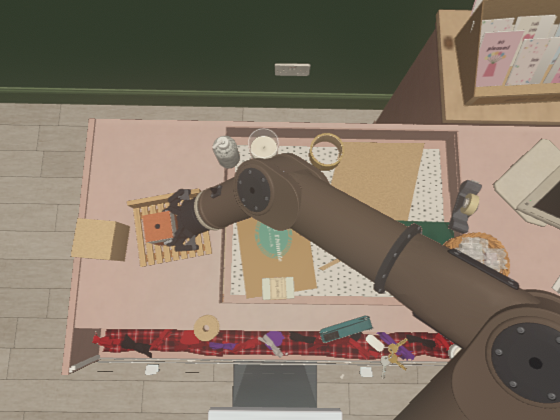

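Call:
{"method": "drive_tool", "body": {"increments": [0, 0, -0.005, 0, 0, 0, 255, 0, 0, -0.006, 0, 0, 0, 255, 0, 0, -0.004, 0, 0, 0, 255, 0, 0, -0.001, 0, 0, 0, 255, 0, 0, 0, 0, 0, 0, 255]}}

```text
clock: 14.28
tcp_pos: [0.5701, 0.2594, 0.0818]
orientation: [1.564, 1.905, -0.646]
force: [-0.2, -0.5, -3.5]
width: 0.0592
```

Call:
{"method": "drive_tool", "body": {"increments": [0, 0, -0.001, 0, 0, 0, 255, 0, 0, -0.001, 0, 0, 0, 255, 0, 0, 0, 0, 0, 0, 255]}}

```text
clock: 14.53
tcp_pos: [0.5703, 0.2599, 0.0813]
orientation: [1.565, 1.904, -0.644]
force: [-2.2, -2.8, 3.6]
width: 0.059
```

Call:
{"method": "drive_tool", "body": {"increments": [0, 0, -0.001, 0, 0, 0, 255, 0, 0, 0, 0, 0, 0, 255, 0, 0, 0, 0, 0, 0, 255]}}

```text
clock: 14.78
tcp_pos: [0.5704, 0.2602, 0.0812]
orientation: [1.565, 1.904, -0.643]
force: [-3.2, -5.9, 9.8]
width: 0.0594
```

```bash
python3 t1.py .569 .2656 .074 .1993 180
```

```text
tcp [0.5701 0.2601 0.0799] x [-0.1381  0.696  -0.7046]
dp [-0.0003 -0.0001 -0.0013] rv [-0.193  -0.1032  0.0726] min rows 0.03457821475897652
4 [ 0.57  1.1  -1.16  1.74  0.25  0.73 -0.22] err 0.0 dq 0.0
8 [ 0.57  1.09 -1.16  1.74  0.25  0.73 -0.22] err 0.0 dq 0.0
12 [ 0.57  1.09 -1.16  1.74  0.25  0.73 -0.22] err 0.0 dq 0.0
pot centre now [0.5693 0.2657 0.0754] F [-3.1758 -5.9336  9.8314] w 0.05943327744414415 t 14.7833
pot z [-0.0018  0.0034 -1.    ] pot x [ 0.9805  0.1967 -0.0011] q [ 0.5721  1.0957 -1.1643  1.7387  0.2475  0.7283 -0.216 ]
```

Call:
{"method": "drive_tool", "body": {"increments": [0.005, 0.001, 0.0004, 0, 0, 0, 255, 0.008, 0.0016, 0, 0, 0, 0, 255, 0.01, 0.002, 0, 0, 0, 0, 255, 0.01, 0.002, 0, 0, 0, 0, 255, 0.006, 0.0012, 0, 0, 0, 0, 255]}}

```text
clock: 15.2
tcp_pos: [0.6094, 0.2687, 0.0812]
orientation: [1.564, 1.906, -0.643]
force: [-4.7, -0.6, 7.8]
width: 0.0588
```

Call:
{"method": "drive_tool", "body": {"increments": [0.002, 0.0004, 0, 0, 0, 0, 255, 0, 0, 0, 0, 0, 0, 255, 0, 0, 0, 0, 0, 0, 255]}}

```text
clock: 15.45
tcp_pos: [0.6115, 0.2691, 0.0812]
orientation: [1.565, 1.905, -0.642]
force: [-0.7, 2.6, 5.7]
width: 0.0593
```

```bash
python3 t1.py .6180 .2754 .074 .1993 180; python3 - <<'E'
from w import *
wsnap('w12')
for c in('side','top'):
    f=cams.grab_frame(c);cv2.imwrite(f'pics/{c}5.png',f[:,:,::-1])
s=cv2.imread('pics/side5.png');cv2.imwrite('pics/s5.png',cv2.resize(s[190:340,160:320],None,fx=4,fy=4,interpolation=cv2.INTER_CUBIC))
E
```

```text
tcp [0.6191 0.2699 0.0799] x [-0.1381  0.696  -0.7046]
dp [ 0.0076  0.0008 -0.0013] rv [-0.23   -0.0851  0.071 ] min rows 0.1929342471455217
4 [ 0.52  1.13 -1.15  1.62  0.25  0.79 -0.21] err 0.0 dq 0.0
8 [ 0.52  1.13 -1.15  1.61  0.25  0.8  -0.21] err 0.0 dq 0.0
12 [ 0.51  1.13 -1.15  1.61  0.25  0.8  -0.21] err 0.0 dq 0.0
pot centre now [0.6104 0.2746 0.0754] F [-0.6611  2.5676  5.6989] w 0.05931388522927241 t 15.45
pot z [-0.0015  0.004  -1.    ] pot x [ 0.9804  0.1968 -0.0007] q [ 0.5233  1.1238 -1.1519  1.6268  0.2484  0.7892 -0.2077]
```

View pics/s5.png

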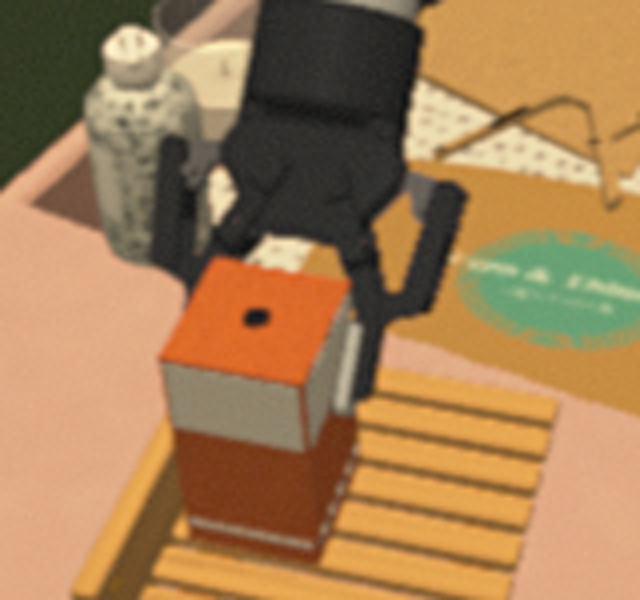

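Call:
{"method": "drive_tool", "body": {"increments": [0.002, 0.0004, 0, 0, 0, 0, 255, 0.002, 0.0004, 0, 0, 0, 0, 255, 0.001, 0.0002, 0, 0, 0, 0, 255, 0, 0, 0, 0, 0, 0, 255]}}

```text
clock: 15.93
tcp_pos: [0.6151, 0.27, 0.0812]
orientation: [1.563, 1.907, -0.644]
force: [-4.8, -0.3, 9.4]
width: 0.0594
```

Call:
{"method": "drive_tool", "body": {"increments": [0.001, 0.0002, 0, 0, 0, 0, 255, 0.001, 0.0002, 0, 0, 0, 0, 255, 0, 0, 0, 0, 0, 0, 255]}}

```text
clock: 16.18
tcp_pos: [0.617, 0.2704, 0.0813]
orientation: [1.563, 1.907, -0.644]
force: [-5.5, -0.6, 8.8]
width: 0.0596
```

Call:
{"method": "drive_tool", "body": {"increments": [0.001, 0.0002, 0, 0, 0, 0, 255, 0, 0, 0, 0, 0, 0, 255]}}

```text
clock: 16.35
tcp_pos: [0.618, 0.2705, 0.0813]
orientation: [1.563, 1.907, -0.644]
force: [-5.3, -0.2, 9.6]
width: 0.0591
```

Call:
{"method": "drive_tool", "body": {"increments": [0.001, 0.0002, 0, 0, 0, 0, 255, 0, 0, 0, 0, 0, 0, 255]}}

```text
clock: 16.52
tcp_pos: [0.6189, 0.2708, 0.0813]
orientation: [1.563, 1.907, -0.644]
force: [-4.5, -0.4, 10.5]
width: 0.0591
```

Call:
{"method": "drive_tool", "body": {"increments": [0.001, 0.0002, 0, 0, 0, 0, 255, 0, 0, 0, 0, 0, 0, 255]}}

```text
clock: 16.68
tcp_pos: [0.62, 0.2709, 0.0813]
orientation: [1.563, 1.907, -0.644]
force: [-5.0, -1.8, 9.2]
width: 0.0593
```

Call:
{"method": "drive_tool", "body": {"increments": [0.001, 0.0002, 0, 0, 0, 0, 255, 0, 0, 0, 0, 0, 0, 255]}}

```text
clock: 16.85
tcp_pos: [0.6202, 0.271, 0.0813]
orientation: [1.562, 1.908, -0.644]
force: [-7.6, -2.8, 11.7]
width: 0.0597
```

Call:
{"method": "drive_tool", "body": {"increments": [0.001, 0.0002, 0, 0, 0, 0, 255, 0, 0, 0, 0, 0, 0, 255]}}

```text
clock: 17.02
tcp_pos: [0.6203, 0.2711, 0.0813]
orientation: [1.56, 1.91, -0.645]
force: [-10.8, -6.3, 14.4]
width: 0.0592
```

Call:
{"method": "drive_tool", "body": {"increments": [0.001, 0.0002, 0, 0, 0, 0, 255, 0, 0, 0, 0, 0, 0, 255, 0, 0, 0, 0, 0, 0, 255]}}

```text
clock: 17.27
tcp_pos: [0.6203, 0.271, 0.0813]
orientation: [1.559, 1.911, -0.646]
force: [-14.9, -10.0, 17.6]
width: 0.0594
```

```bash
python3 t1.py .6180 .2754 .074 .1993 180; python3 -c "
from h import *
print(ctrl.get_state()['moment'])"
```

```text
tcp [0.6191 0.2699 0.0799] x [-0.1381  0.696  -0.7046]
dp [-0.0012 -0.0012 -0.0014] rv [-0.1435 -0.4061 -0.2314] min rows 0.06985460809032114
4 [ 0.51  1.13 -1.15  1.6   0.25  0.81 -0.21] err 0.0 dq 0.0
8 [ 0.51  1.13 -1.15  1.6   0.25  0.81 -0.21] err 0.0 dq 0.0
12 [ 0.51  1.13 -1.15  1.61  0.25  0.8  -0.21] err 0.0 dq 0.0
pot centre now [0.6192 0.2766 0.0755] F [-14.8761  -9.9662  17.5934] w 0.059423265675367626 t 17.2667
pot z [-0.0071  0.0025 -1.    ] pot x [ 0.9794  0.2019 -0.0064] q [ 0.5092  1.1317 -1.1488  1.5942  0.2473  0.8148 -0.205 ]
[0.3001 2.3137 2.1213]
```

Call:
{"method": "drive_tool", "body": {"increments": [-0.001, -0.0002, 0.001, 0, 0, 0, 255, 0, 0, 0, 0, 0, 0, 255, 0, 0, 0, 0, 0, 0, 255]}}

```text
clock: 17.52
tcp_pos: [0.6203, 0.2709, 0.0814]
orientation: [1.56, 1.909, -0.646]
force: [-9.5, -1.7, 8.2]
width: 0.0594
```

Call:
{"method": "drive_tool", "body": {"increments": [0, 0, 0, 0, 0, 0, 200, 0, 0, 0, 0, 0, 0, 100, 0, 0, 0, 0, 0, 0, 0, 0, 0, 0, 0, 0, 0, 0, 0, 0, 0, 0, 0, 0, 0], "squeeze": 20}}

```text
clock: 17.93
tcp_pos: [0.6239, 0.2696, 0.0803]
orientation: [1.565, 1.902, -0.646]
force: [0.8, 0.1, -0.1]
width: 0.0856
```

```bash
python3 - <<'E'
from w import *
s,M=st();wsnap('w13');print(-.1*M[:,0])
for c in('side','top'):
    f=cams.grab_frame(c);cv2.imwrite(f'pics/{c}6.png',f[:,:,::-1])
s=cv2.imread('pics/side6.png');cv2.imwrite('pics/s6.png',cv2.resize(s[190:340,160:320],None,fx=4,fy=4,interpolation=cv2.INTER_CUBIC))
E
```

```text
t 17.93 q [ 0.51    1.1312 -1.1462  1.5928  0.2493  0.8091 -0.2055] p [0.6239 0.2696 0.0803] F [ 0.8  0.1 -0.1] w 0.0856
x [-0.1378  0.6972 -0.7035] y [ 0.9814  0.1919 -0.002 ] z [ 0.1336 -0.6907 -0.7107]
[ 0.0138 -0.0697  0.0704]
```

View pics/s6.png

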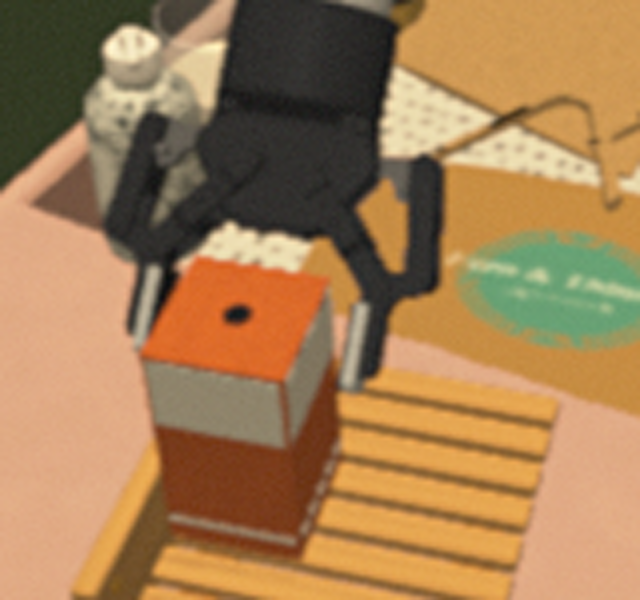

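View pics/w13.png

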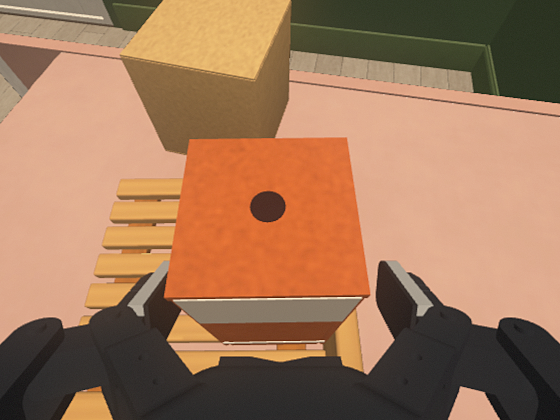

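Call:
{"method": "drive_tool", "body": {"increments": [-0.002, -0.0004, 0, 0, 0, 0, 0, 0.0014, -0.007, 0.007, 0, 0, 0, 0, 0.0028, -0.014, 0.014, 0, 0, 0, 0, 0.0035, -0.018, 0.018, 0, 0, 0, 0, 0.004, -0.021, 0.021, 0, 0, 0, 0]}}

```text
clock: 18.5
tcp_pos: [0.6321, 0.2093, 0.1413]
orientation: [1.563, 1.906, -0.646]
force: [-0.7, -0.4, 0.3]
width: 0.0856
```

Call:
{"method": "drive_tool", "body": {"increments": [-0.002, -0.02, 0.025, 0, 0, 0, 0, -0.01, -0.015, 0.03, 0, 0, 0, 0, -0.015, -0.01, 0.03, 0, 0, 0, 0, -0.015, -0.01, 0.025, 0, 0, 0, 0, 0, 0, 0, 0, 0, 0, 0]}}

```text
clock: 18.92
tcp_pos: [0.5908, 0.1537, 0.2568]
orientation: [1.566, 1.899, -0.641]
force: [0.5, 0.7, 1.1]
width: 0.0857
```

```bash
python3 - <<'E'
from w import *
s,M=st();s=wsnap('w14')
for c in('side','top'):
    f=cams.grab_frame(c);cv2.imwrite(f'pics/{c}7.png',f[:,:,::-1])
a=cv2.imread('pics/side7.png');cv2.imwrite('pics/s7.png',cv2.resize(a[190:340,160:320],None,fx=4,fy=4,interpolation=cv2.INTER_CUBIC))
E
```

```text
t 18.92 q [ 0.7437  0.8836 -1.2357  1.5567  0.0365  1.108  -0.1039] p [0.5908 0.1537 0.2568] F [0.5 0.7 1.1] w 0.0857
x [-0.134   0.6977 -0.7037] y [0.9814 0.1918 0.0034] z [ 0.1374 -0.6902 -0.7105]
```

View pics/s7.png

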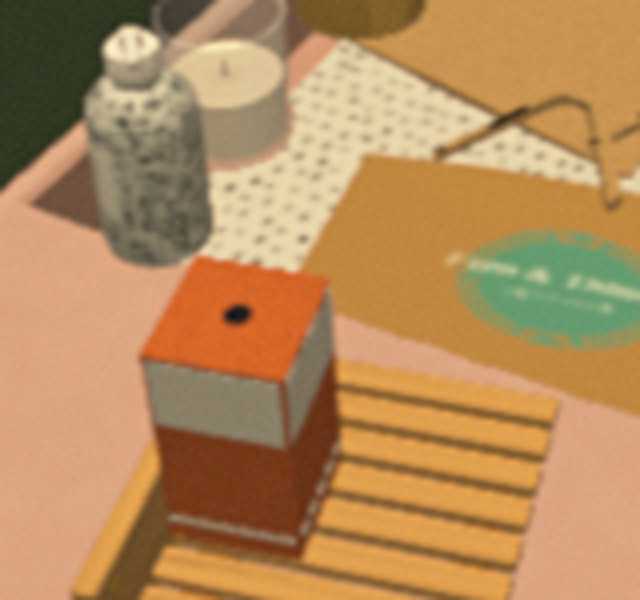

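View pics/w14.png

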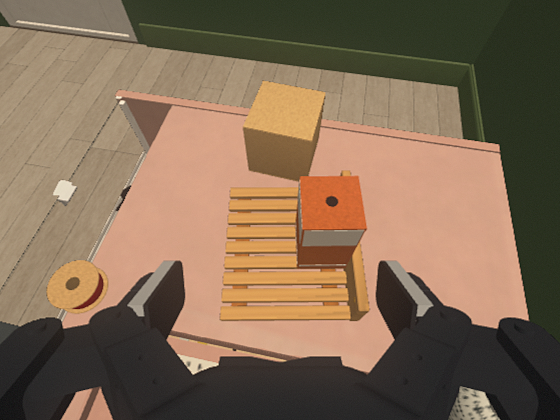

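View pics/top7.png

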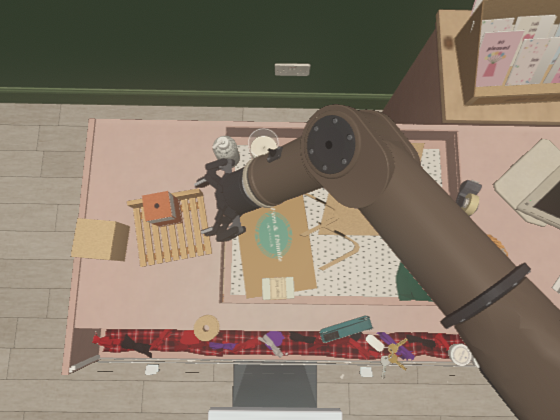

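```bash
python3 - <<'E'
import cv2,numpy as np
t=cv2.imread('pics/top7.png');w=cv2.imread('pics/w14.png')
cv2.imwrite('pics/z7t.png',cv2.resize(t[180:275,120:225],None,fx=6,fy=6,interpolation=cv2.INTER_CUBIC))
cv2.imwrite('pics/z7w.png',cv2.resize(w[160:330,210:380],None,fx=3.5,fy=3.5,interpolation=cv2.INTER_CUBIC))
E
```

```text
(no output)
```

View pics/z7t.png

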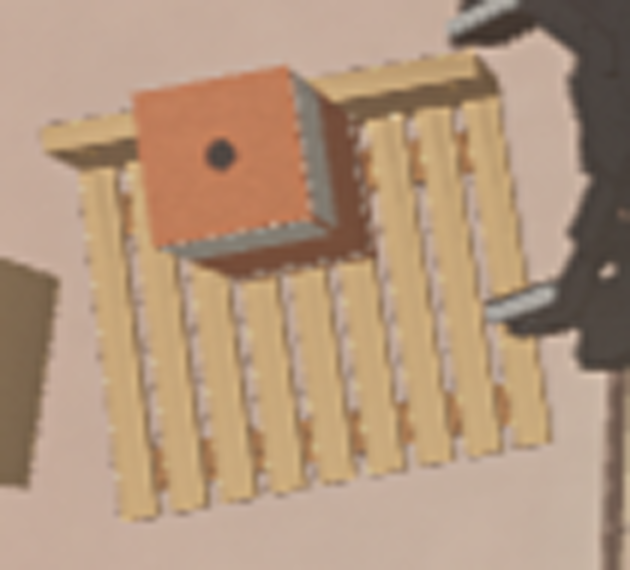

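View pics/z7w.png

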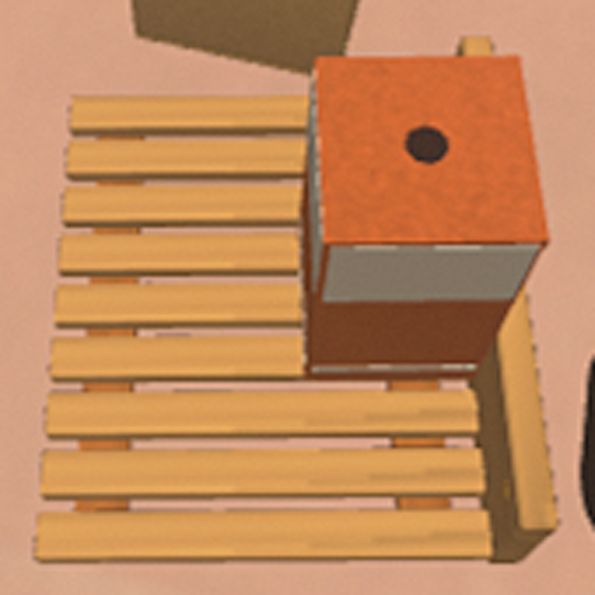

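```bash
cat > fin.py <<'E'
from w import *
s=ctrl.get_state()
W=lambda x,y:(x/3.5+210-.36,y/3.5+160-.36)
tr=[((-.075,-.09,.018),W(37,557)),((-.075,.09,.018),W(71,98)),((.075,-.09,.018),W(490,555)),((.075,-.09,.058),W(524,530)),((.087,-.09,.058),W(556,525)),((.087,.09,.058),W(492,37))]
# pot (inverted) bottom face at z=.13, local frame yaw-aligned with tray
h=.03
po=[((h,h,.13),W(518,57)),((-h,h,.13),W(316,59)),((-h,-h,.13),W(324,243)),((h,-h,.13),W(548,241)),((-h,-h,.018),W(306,372)),((h,-h,.018),W(478,376)),((-h,-h,.09),W(322,302)),((h,-h,.09),W(520,298))]
for name,o,x0 in(('tray',tr,[.574,.267,.2]),('pot',po,[.62,.276,.2])):
    f=lambda x:np.concatenate([wproj(s,pose([x[0],x[1],0,x[2]],l))[0]-uv for l,uv in o])
    r=least_squares(f,x0,loss='soft_l1');print(name,r.x);print(f(r.x).reshape(-1,2).T)
    if name=='tray':t=r.x
    else:
        d=r.x[:2]-t[:2];c,sn=np.cos(t[2]),np.sin(t[2]);print('pot in tray',c*d[0]+sn*d[1],-sn*d[0]+c*d[1],'dyaw',r.x[2]-t[2])
T=lambda x,y:(x/6+120-.42,y/6+180-.42)
po=[((h,h,.13),T(287,65)),((-h,h+0,.13),T(0,0))]
obs=[('top',(h,h,.13),T(133,93)),('top',(h,-h,.13),T(288,66)),('top',(-h,-h,.13),T(312,217)),('top',(-h,h,.13),T(160,249)),('top',(-h,-h,.018),T(372,258)),('top',(-h,h,.018),T(240,280))]
x,r=fit(lambda x,l:pose([x[0],x[1],0,x[2]],l),obs,[.62,.276,.2]);print('top pot',x);print(r.T)
E
python3 fin.py
```

```text
tray [0.5737 0.2677 0.1963]
[[-3.2307 -1.1093  1.4736 -0.7256  1.9997  0.4905]
 [ 0.2811 -2.9365  0.2675 -0.3528  1.0242 -3.3421]]
pot [0.6185 0.2741 0.2117]
[[ 1.2928 -1.1852 -0.2945  1.9371 -0.513   0.0518 -2.0043  0.6271]
 [-2.3737 -1.9404 -0.1305 -0.7566  3.6277  1.5348  0.2942  0.3406]]
pot in tray 0.04517432405869605 -0.002467628170750683 dyaw 0.015411503322859843
top pot [0.618  0.275  0.2042]
[[-0.1881  0.2804  0.0394 -1.2254  1.5179 -0.0978]
 [ 0.0178 -0.33    0.101  -0.2464 -0.1035  0.6815]]
```

```bash
cat > edges.py <<'E'
from w import *
from scipy.ndimage import map_coordinates
s=ctrl.get_state()
def ray(cam,uv):
    p=cams.camera_params(cam);f=210/np.tan(np.radians(p['vfov']/2))
    d=np.array([(uv[0]-p['cx'])/f,(uv[1]-p['cy'])/f,1.])
    if cam=='wrist':
        X=p['tool_from_camera'];M=R.from_rotvec(s['orientation']).as_matrix()
        return s['tcp_pos']+M@X[:3,3],M@X[:3,:3]@d
    Q=cv2.Rodrigues(p['rvec'])[0];return -Q.T@p['tvec'],Q.T@d
def edge(im,a,b,w=4):
    a,b=np.array(a),np.array(b);t=(b-a)/np.linalg.norm(b-a);n=np.array([-t[1],t[0]])
    L=np.linalg.norm(b-a);pts=[]
    k=np.arange(-w,w+.01,.25)
    for u in np.arange(.12*L,.88*L,.5):
        P=a+u*t+k[:,None]*n
        g=np.zeros(len(k)-1)
        prof=np.stack([map_coordinates(cv2.GaussianBlur(im[:,:,c].astype(float),(0,0),.8),[P[:,1],P[:,0]],order=1) for c in range(3)])
        g=np.abs(np.diff(prof,axis=1)).sum(0);i=g.argmax()
        sel=slice(max(0,i-4),i+5);kk=(k[:-1]+.125)[sel];pts.append(a+u*t+n*(kk*g[sel]).sum()/g[sel].sum())
    pts=np.array(pts)
    l=cv2.fitLine(pts.astype(np.float32),cv2.DIST_HUBER,0,.01,.01).ravel();d,p0=l[:2],l[2:]
    res=np.abs((pts-p0)@np.array([-d[1],d[0]])).mean()
    return p0+d*((a-p0)@d),p0+d*((b-p0)@d),res
def yaw(cam,im,a,b,z,nm):
    A,B,res=edge(im,a,b);Q=[]
    for u in(A,B):
        o,d=ray(cam,u);Q.append(o+d*(z-o[2])/d[2])
    v=Q[1]-Q[0];an=np.arctan2(v[1],v[0]);an=(an+np.pi/4)%(np.pi/2)-np.pi/4
    print(cam,nm,'yaw %.4f len %.1f mm res %.2f'%(an,np.linalg.norm(v)*1e3,res),'mid',(Q[0]+Q[1])/2)
E
cat > e1.py <<'E'
from edges import *
W=lambda x,y:(x/3.5+210-.36,y/3.5+160-.36)
T=lambda x,y:(x/6+120-.42,y/6+180-.42)
w=cv2.imread('pics/w14.png');t=cv2.imread('pics/top7.png')
yaw('wrist',w,W(518,57),W(316,59),.13,'pot +y')
yaw('wrist',w,W(324,243),W(548,241),.13,'pot -y')
yaw('wrist',w,W(548,241),W(518,57),.13,'pot +x')
yaw('wrist',w,W(324,243),W(316,59),.13,'pot -x')
yaw('wrist',w,W(37,557),W(490,555),.018,'slat -y edge')
yaw('wrist',w,W(556,525),W(530,330),.058,'rail back top')
yaw('wrist',w,W(71,98),W(305,98),.018,'slat +y edge')
yaw('top',t,T(160,249),T(312,217),.13,'pot -x')
yaw('top',t,T(133,93),T(288,66),.13,'pot +x')
yaw('top',t,T(133,93),T(160,249),.13,'pot +y')
yaw('top',t,T(288,66),T(312,217),.13,'pot -y')
t0=cv2.imread('pics/top0.png')
yaw('top',t0,T(40,128),T(472,50),.058,'rail back top')
yaw('top',t0,T(550,443),T(500,100),.018,'slat -y')
yaw('top',t0,T(120,520),T(80,168),.018,'slat +y')
E
python3 e1.py
```

```text
wrist pot +y yaw 0.1981 len 57.3 mm res 0.23 mid [0.6123 0.3014 0.13  ]
wrist pot -y yaw 0.2051 len 57.8 mm res 0.14 mid [0.6242 0.2435 0.13  ]
wrist pot +x yaw 0.2068 len 57.9 mm res 0.11 mid [0.6468 0.2784 0.13  ]
wrist pot -x yaw 0.1997 len 57.8 mm res 0.69 mid [0.5898 0.2666 0.13  ]
wrist slat -y edge yaw 0.2021 len 144.4 mm res 0.19 mid [0.5926 0.1779 0.018 ]
wrist rail back top yaw 0.1969 len 60.0 mm res 0.17 mid [0.6695 0.2267 0.058 ]
wrist slat +y edge yaw 0.1908 len 92.7 mm res 0.11 mid [0.5304 0.3474 0.018 ]
top pot -x yaw 0.2218 len 57.3 mm res 0.19 mid [0.5816 0.2657 0.13  ]
top pot +x yaw 0.2038 len 58.8 mm res 0.08 mid [0.6473 0.2812 0.13  ]
top pot +y yaw 0.0769 len 59.7 mm res 0.61 mid [0.6116 0.3075 0.13  ]
top pot -y yaw 0.2260 len 59.2 mm res 0.49 mid [0.6252 0.2386 0.13  ]
top rail back top yaw 0.1986 len 177.4 mm res 0.02 mid [0.6497 0.2826 0.058 ]
top slat -y yaw 0.2128 len 147.9 mm res 0.23 mid [0.5909 0.1771 0.018 ]
top slat +y yaw 0.1864 len 149.7 mm res 0.97 mid [0.5575 0.3552 0.018 ]
```

Call:
{"method": "drive_tool", "body": {"increments": [-0.02, -0.02, 0.03, 0, 0, 0, 0, -0.03, -0.02, 0.03, 0, 0, 0, 0, -0.03, -0.02, 0.02, 0, 0, 0, 0, -0.02, -0.01, 0.01, 0, 0, 0, 0, 0, 0, 0, 0, 0, 0, 0]}}

```text
clock: 19.48
tcp_pos: [0.4926, 0.0852, 0.3381]
orientation: [1.564, 1.902, -0.648]
force: [0.8, 1.4, -0.7]
width: 0.0855
```

```bash
python3 - <<'E'
from w import *
st()
f=[cams.grab_frame(c)[:,:,::-1] for c in('side','top')]
cv2.imwrite('pics/side9.png',f[0]);cv2.imwrite('pics/top9.png',f[1])
for c,im in zip(('side','top'),f):
    a=cv2.imread(f'pics/{c}0.png');d=cv2.absdiff(a,np.ascontiguousarray(im)).max(2)>40
    cv2.imwrite(f'pics/d_{c}.png',(d*255).astype(np.uint8))
b=cv2.imread('pics/d_side.png');cv2.imwrite('pics/cmp.png',np.hstack([cv2.resize(f[0],(400,300)),cv2.resize(b,(400,300))]))
E
```

```text
t 19.48 q [ 0.9869  0.6554 -1.2471  1.6642 -0.1826  1.2517  0.0641] p [0.4926 0.0852 0.3381] F [ 0.8  1.4 -0.7] w 0.0855
x [-0.1384  0.6963 -0.7043] y [ 0.9814  0.192  -0.003 ] z [ 0.1331 -0.6916 -0.7099]
```

View pics/cmp.png

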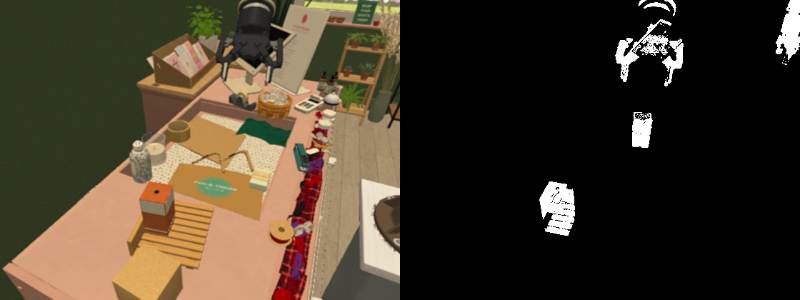

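The side view differs from the first picture only at the pot's old spot, its new spot and the arm. The jar, bottle, tape and soap haven't moved, so I'm handing the job in.

```bash
python3 -c "
from cell import ctrl
print(ctrl.job_done())"
```

```text
the job is handed in; nothing more can be done
None
```

The pot now stands mouth down on the slats with one side against the back rail. It is released, and the arm is clear of it. The job took 19.5 s of the 72 s allowed.

**What I did:** I tipped the pot onto its side on the counter, regripped it and tipped it again until it was mouth down. I set it on the slats, slid it back until it met the rail, and let go.

**Last checks:**
- **Rail contact:** as I slid it, the force rose and the pot stopped. In the wrist picture its centre is at about x = 45 mm in the tray's frame, which is where contact puts it.
- **Flatness:** the pot's edges lie about 0.3° off the rail, which is under 0.5 mm across its side. An earlier rough fit of the corners gave 0.3–0.9°, but I trust the edge measurement more. In the top view some edges fitted badly, including one rail edge that landed on the wrong line, so I did not use those.
- **Whole rim on the slats:** by its measured position, the rim is entirely within the slatted area.
- **Other things:** comparing the side pictures from before and after shows changes only at the pot's two spots and the arm. The jar, bottle, tape and soap had not moved.
- **Forces:** the highest contact force I read was about 25 N, while pressing the pot to the rail.

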